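# Close the leaf drill jig on a block

### The job

Make the leaf drill jig ready for drilling, only pushing with the fingertips or the outside of the fingers: grip and lift nothing. Slide the bored block along its channel until it sits fully home against the end stop, then push the hinged leaf down shut over it, and last swing the latch fully across the leaf's nose so that the leaf is locked. Leave the other things on the bench where they are.

Things in the scene. Friction and masses are not known exactly. Their poses are not given: they have to be found in the camera images.
- jig: leaf drill jig screwed to the bench. Base plate 200 x 128 x 16 mm, origin at bench height; its x axis runs level along the channel toward the hinge end, y across, z up. In mm in this frame: channel along y = 0, 44 wide, floor z 16, open at the -x end, between low rails (x -38 to 56, tops z 28); stop face x 55; latch post, 26 thick, at x -53, y 50; the shut leaf covers x -63 to 76, y -30 to 30, top z 81
- stop_face (a point): centre of the end stop's face (two round buttons between the rails at the hinge end), x 55, z 36 mm in the jig's frame; axes as the jig's. The block is fully home when its face touches it
- block_mid (a point): centre of the workpiece, a loose bored steel block in the jig's channel: 50 mm along the channel, 42 mm across, 48 mm high (a screw head on top adds 3 mm), about 0.3 kg. It slides on the channel floor, centre 40 mm above the bench. Home, its centre is 25 mm from the stop face. It must be slid, never lifted
- work_block: the same workpiece; origin under its centre, at the channel floor
- leaf (a joint): angle of the hinged leaf, rad: 0 = shut (level over the channel), 1.57 = straight up, more = leaning back beyond the hinge. The hinge is stiff: the leaf stays where it is left and takes 1 to 4 N near its free end. A heel under it, 14 mm deep, comes down close behind a block that is home and lands on top of one that is not
- leaf_hinge (a point): middle of the leaf's level hinge pin, x 76, y 0, z 76 mm in the jig's frame; the pin is parallel to the jig's y axis. Axes turn with the leaf: x from the free end to the hinge, z out of its outer face
- leaf_nose (a point): point on the leaf's outer face (on top when shut) near its free end, 108 mm from the hinge pin and 5 mm outside the plane through the pin; the leaf is 60 mm wide and 12 mm thick here. Beyond it, 117 to 139 mm from the pin, is a nose tab 40 mm wide, its outer face 5 mm lower. A drill bush stands 7 mm proud 50 mm from the pin. Axes as the leaf's
- latch (a joint): angle of the swing latch, rad: 0 = shut (its flat arm lies across the leaf's nose tab, 1.5 mm above it), 1.57 = arm pointing to the jig's -x, clear of the leaf; stops at 0 and 1.75. It turns level about its upright post with light friction (1 to 2 N at its pin) and stays where it is left. The leaf cannot pass the arm
- latch_pin (a point): middle of the upright finger pin on the end of the latch arm, 52 mm from the pivot axis, 107 mm above the bench. The pin is 16 mm thick (its lowest 8 mm narrower); its top is 10 mm above this point, the top of the flat arm (18 mm wide) 18 mm below it. Shut, it stands at x -53, y -2 mm in the jig's frame
- latch_pivot (a point): the latch's upright pivot axis at the top of its post: x -53, y 50, z 88 mm in the jig's frame. Axes turn with the latch: the arm points along -y
- bored_block_2: steel bored block waiting its turn, 45x52x43 mm; origin under its centre (bystander)
- bored_block_4: steel bored block waiting its turn, 35x46x55 mm; origin under its centre (bystander)
- brass_bush: brass flange bush, 38 mm across, 34 mm high; origin under its centre (bystander)
- hex_nut: large hex nut, 30x34 mm, 14 mm high; origin under its centre (bystander)
- ball_bearing: ball bearing, 52 mm across, 15 mm high; origin under its centre (bystander)
- shaft_clamp_1: split aluminium shaft clamp, 46x56x55 mm; origin under its centre (bystander)

How it is judged:
By the outcome, as a careful person would: the job done as asked, in the order asked, and still so for the second after the job is handed in, with the robot touching nothing.
It also fails if it takes over 58 s, if anything falls off the work surface, if the arm or the gripper's body presses on something with over 40 N, if the wrist force passes 120 N, or if a joint passes its speed limit or range.

### The arm

A 6-joint arm with a two-finger parallel gripper is mounted at the origin on the work surface; the furniture and walls round the work are solid. World frame = base frame: x ahead of the robot, y to its left, z up, the work surface at z = 0. Lengths are in mm, angles in rad, forces in N, time in s.
With the tool pointing down it reaches from about 275 to 1000 mm from the base axis. Payload 8.4 kg.
Tool frame: the origin (TCP) lies at the very end of the fingers, on their centre line; the grasp point (between the pads) lies 19 mm behind it (r.pinch_z is the distance from the TCP to the grasp point, in mm); z points along the fingers, y is the direction in which the jaws open and shut (so a half turn about z gives the same grasp; the last joint's range is limited). The gripper opens to 85 mm and grips with 20 to 120 N. Pads are 22 mm wide; open, the fingers measure 114 mm over their backs; the gripper's body (76 mm by 85 mm) begins 54 mm behind the grasp point. The pads swing forward as they close: fully open they stand 13 mm farther back than shut.
Start: joints at [-1.236, 0.353, 1.633, -0, 1.155, -0.002], TCP at [206.541, -589.888, 207.681] pointing down, gripper open.
Joint ranges: [-2.63, 2.63], [-0.92, 2.1], [0.06, 2.66], [-1.3, 4.44], [0, 2.69], [-3.02, 3.02]. Speed limits (rad/s): [2.22, 2.22, 2.79, 3.14, 3.14, 3.14].

### API

Orientations are given as [roll, pitch, yaw] about the fixed x, y, z axes, in that order (R = Rz(yaw) Ry(pitch) Rx(roll)).
In Python, from rig import r, optics gives the robot as it stands.
- The arm moves only by the shell command python3 -m creep 'ROWS' [FORCE]. ROWS is JSON, a list of rows, each an object with "dp": the shift along the tool's x, y, z in mm, a list of three; "angular": the turn, a rotation vector about the tool's x, y, z in rad, a list of three; "fingers": the finger opening in mm, from 0 to 85.4. In form: [{"dp": [dx, dy, dz], "angular": [wx, wy, wz], "fingers": fingers}, ...]. A call has 1 to 5 rows; each row is the pose to reach, as a shift and turn from the pose commanded when the call began, along the tool's axes at that moment; what a row does not reach only later rows make up. A row lasts 1/12 s, in which the tool goes at most 41.7 mm and 7.16 degrees, less where a joint would pass 70% of its speed; a pose out of reach is approached as far as the arm can. A call with a gripper value outside its range is refused whole. The fingers move at their own pace and stop on an object; FORCE is the grip in N (left out, the last holds). Time passes only in rows, so rows that repeat a pose let the fingers close. It gives the time, the measured TCP pose, the force and the opening at its end, in the units of the state.
- r.sense(): the state, without advancing time (a new reading comes with each control period).
- optics.grab_frame(name): name is "scene" or "top"; returns the picture (400x640x3 uint8, blue, green, red); there is no depth.
- optics.camera_params(name): a dict with "fx", "fy", "cx", "cy" (pixels), "eye" and "rotation" of the camera in the world. Camera axes: x right, y up, looking along -z (the intrinsics and any distortion apply to the point x, -y, -z); pixel columns grow to the right and rows downward; lengths in mm; the calibration is good to about 2 mm. A picture is of the moment at which its call begins. camera_params takes no time and is no camera call.
- r.sign_off(): hands the job in, once; it reports no verdict.
The state is a dict: "clock": time; "qpos": joint angles; "qvel": joint speeds; "joint_efforts": joint torques, N m; "eef_pos": TCP position; "tcp_rot": TCP orientation; "contact_force": force on the tool from outside, world axes, zero at the start; "wrist_torque": the same for the moment, N m; "opening": opening from 0.0 (shut) to 1.0 (fully open).
Only numpy, scipy, OpenCV 4.12 (cv2) and the standard library are available. Lean on these libraries where they do the work, as an engineer would, in place of code of your own. Each camera call takes 0.05 s, during which the arm holds its last target.

## Working session

There is one attempt and no reset: what is moved stays moved. The work goes in short steps, Python scripts to look and compute and a shell command to move; the robot and the scene stay as the last step left them, time stands still between calls to the robot, and variables do not carry over. Pictures are saved under pics/ and viewed, and the job is handed in when it is done.

```bash
ls; mkdir -p pics; python3 - <<'E'
from rig import r, optics
import cv2
print(r.sense())
for n in ("scene","top"):
    p=optics.camera_params(n); print(n,p)
    cv2.imwrite(f"pics/{n}0.png",optics.grab_frame(n))
E
```

```text
pics
{'clock': 0.0, 'qpos': array([-1.23643257e+00,  3.53694444e-01,  1.63417447e+00,  6.52113675e-06,
        1.15520425e+00, -2.37799817e-03]), 'qvel': array([ 4.84751918e-04,  7.20795099e-04,  4.37832150e-05, -9.60404906e-04,
       -1.81338654e-03,  9.62753781e-04]), 'joint_efforts': array([-3.11220021e-03, -6.05254483e+01, -3.42066336e+01, -1.26466889e-04,
        9.42670653e-03, -2.26988578e-05]), 'eef_pos': array([ 206.34646993, -589.38268991,  206.91554344]), 'tcp_rot': array([-3.14011216e+00, -9.48277700e-06,  3.36739108e-01]), 'contact_force': array([ 0.13277108, -0.34545159, -0.3522888 ]), 'wrist_torque': array([ 0.02370171,  0.04547098, -0.00855523]), 'opening': 1.0012100087456226}
scene {'fx': 476.59910753752087, 'fy': 476.59910753752087, 'cx': 316.7817225235983, 'cy': 194.37024020992266, 'eye': array([ -96.62451649, -476.61683725,  485.39771211]), 'rotation': array([ 1.10340028, -0.00673834, -0.96150544])}
top {'fx': 512.2385604798554, 'fy': 512.2385604798554, 'cx': 319.6207099152357, 'cy': 202.9167068985074, 'eye': array([444.25145187, -54.40229601, 946.98988458]), 'rotation': array([ 0.080445  , -0.00220753, -1.58209658])}
```

View pics/scene0.png

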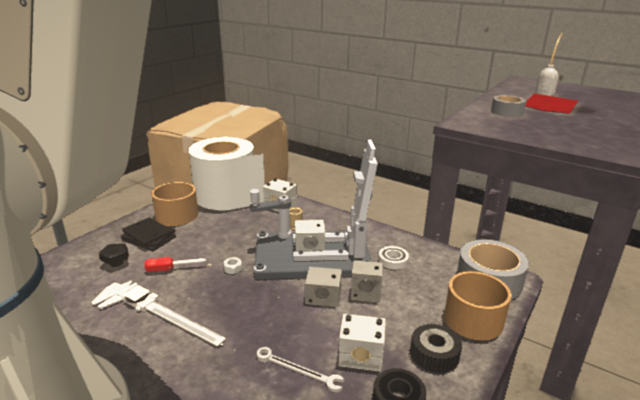

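View pics/top0.png

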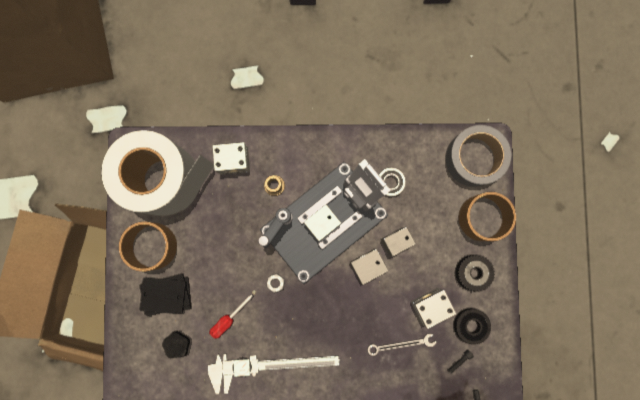

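The top view shows the jig at about (325,225), with its hinge end upper right and its latch post at the left (~(270,235)). The latch arm is open and the block is partway along the channel. I'll zoom in next.

```bash
cat > h.py <<'E'
import numpy as np, cv2
from scipy.spatial.transform import Rotation as R
from rig import r, optics
def cam(n):
    p=optics.camera_params(n); return p, R.from_euler('xyz',p['rotation']).as_matrix()
def ray(n,u,v):
    p,M=cam(n); d=M@np.array([(u-p['cx'])/p['fx'],-(v-p['cy'])/p['fy'],-1]); return p['eye'],d
def onz(n,u,v,z):
    e,d=ray(n,u,v); return e+d*(z-e[2])/d[2]
def proj(n,P):
    p,M=cam(n); c=M.T@(np.asarray(P,float)-p['eye']); return np.array([p['cx']+p['fx']*c[0]/-c[2], p['cy']-p['fy']*c[1]/-c[2]])
def two(a,b):
    e1,d1=ray('top',*a); e2,d2=ray('scene',*b)
    A=np.stack([d1,-d2],1); t=np.linalg.lstsq(A,e2-e1,rcond=None)[0]
    p,q=e1+d1*t[0],e2+d2*t[1]; return (p+q)/2,np.linalg.norm(p-q)
def crop(img,x0,y0,x1,y1,f,name):
    cv2.imwrite(name,cv2.resize(img[y0:y1,x0:x1],None,fx=f,fy=f,interpolation=cv2.INTER_CUBIC))
E
python3 - <<'E'
from h import *
crop(cv2.imread('pics/top0.png'),250,140,420,290,4.5,'pics/tz.png')
crop(cv2.imread('pics/scene0.png'),235,130,425,310,4,'pics/sz.png')
E
```

```text
(no output)
```

View pics/tz.png

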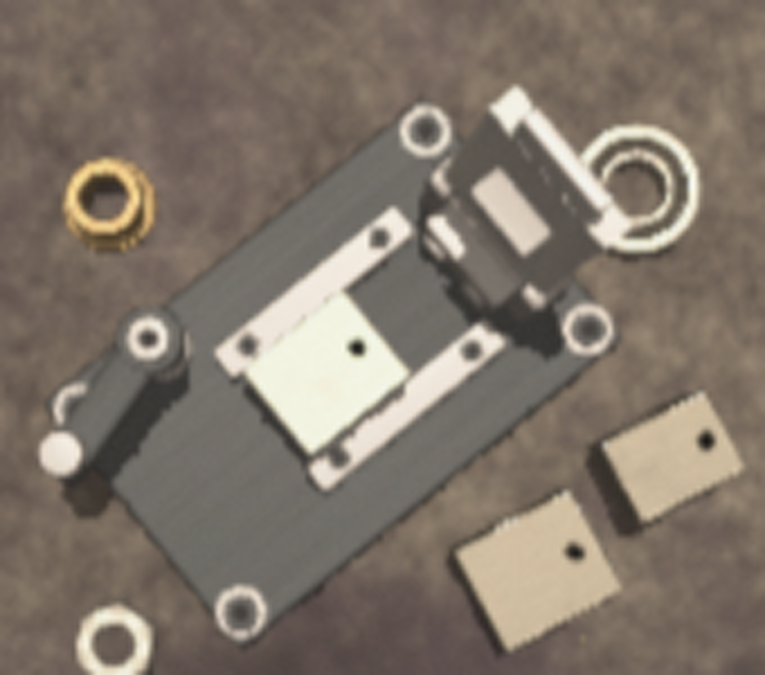

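View pics/sz.png

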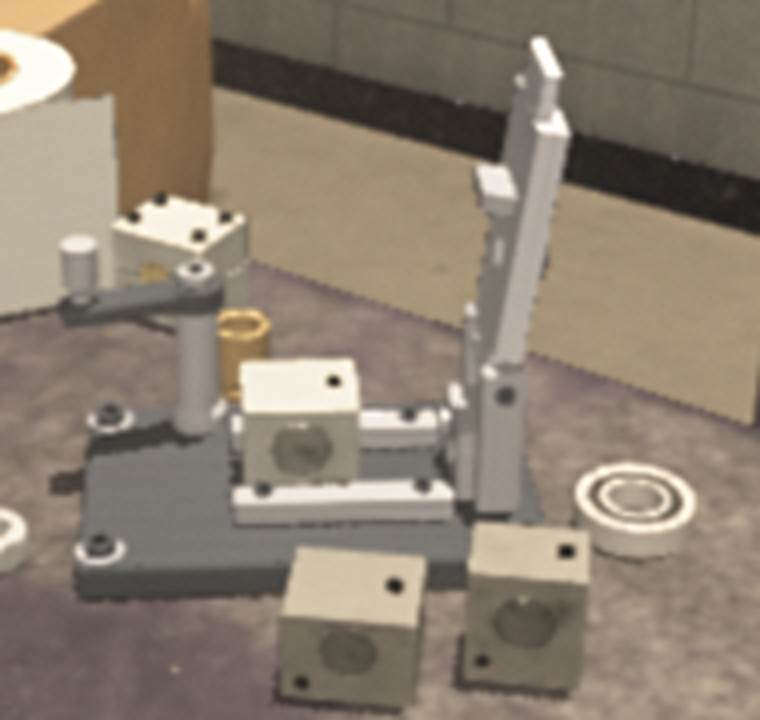

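```bash
python3 - <<'E'
from h import *
t=lambda x,y:(250+x/4.5,140+y/4.5)
s=lambda x,y:(235+x/4,130+y/4)
A=onz('top',*t(425,130),20);B=onz('top',*t(588,328),20);C=onz('top',*t(242,612),20)
print(A,B,C, np.linalg.norm(A-B),np.linalg.norm(B-C))
O=(A+C)/2; x=(B-C);yaw=np.arctan2(x[1],x[0]);y=A-B;yaw2=np.arctan2(y[1],y[0])-np.pi/2
print('O',O,yaw,yaw2)
# two-view check: left scene screws
print(two(t(242,612),s(100,546)), two(t(148,338),s(195,268)))
yw=yaw
J=lambda p:np.array([O[0],O[1],0])+R.from_euler('z',yw).as_matrix()@np.array(p,float)
for nm,p in dict(piv=(-53,50,88),postbase=(-53,50,16),r1=(-38,-30,28),pin_open=(-105,50,107),hinge=(76,0,76),stop=(55,0,36)).items():
    print(nm,J(p).round(1),'t',((proj('top',J(p))-[250,140])*4.5).round(),'s',((proj('scene',J(p))-[235,130])*4).round())
# block top corners z 64
for q in [(245,370),(343,293),(410,373),(316,455)]:
    P=onz('top',*t(*q),64); v=R.from_euler('z',-yw).apply(P-[O[0],O[1],0]); print('blk',v.round(1))
for nm,a,b in [('pin',(60,453),(78,243)),('nose1',(513,100),(545,45))]:
    P,e=two(t(*a),s(*b)); print(nm,P,e,R.from_euler('z',-yw).apply(P-[O[0],O[1],0]).round(1))
E
```

```text
[ 580.76914316 -103.31107347   20.        ] [ 499.58663934 -167.76953034   20.        ] [387.68644006 -27.37290055  20.        ] 103.6604629987311 179.53514490231487
O [484.22779161 -65.34198701  20.        ] -0.8978695369697803 -0.8997280525804083
(array([387.63752118, -27.31287314,  20.06335788]), np.float64(0.16235283564767564)) (array([493.22801333,   4.07587599,  96.77331251]), np.float64(0.3462682449711028))
piv [490.3   7.3  88. ] t [141. 347.] s [185. 286.]
postbase [490.3   7.3  16. ] t [154. 356.] s [190. 423.]
r1 [437.1 -54.3  28. ] t [308. 487.] s [224. 497.]
pin_open [457.9  47.9 107. ] t [ 26. 435.] s [ 67. 251.]
hinge [ 531.6 -124.8   76. ] t [491. 236.] s [485. 357.]
stop [ 518.5 -108.4   36. ] t [442. 280.] s [434. 437.]
blk [-28.3  20.1  64. ]
blk [19.5 19.3 64. ]
blk [ 19.9 -20.7  64. ]
blk [-27.8 -22.2  64. ]
pin [451.02065636  34.52156431 117.4311783 ] 0.17028140271312203 [-98.8  36.3 117.4]
nose1 [ 563.93083867 -124.36156314  208.90883215] 5.616609741084437 [ 95.8  25.5 208.9]
```

```bash
python3 - <<'E'
from h import *
t=lambda x,y:(250+x/4.5,140+y/4.5)
s=lambda x,y:(235+x/4,130+y/4)
O=np.array([484.23,-65.34,0]);yw=-.8985
L=lambda P:R.from_euler('z',-yw).apply(P-O).round(1)
for n,q,z in [('rail+ -x end outer',(218,352),28),('rail+ -x inner',(236,378),28),('rail- -x outer',(322,490),28),('rail- -x in',(309,470),28),('rail+ +x end',(394,207),28),('rail+ +xin',(412,228),28),('base -y-x corner',(243,640),16),('base +y+x',(420,105),16),('base +x-y',(617,330),16)]:
    print(n,L(onz('top',*t(*q),z)))
for n,q,z in [('rail- -x outer',(235,497),28),('rail- +x',(455,495),28),('base',(78,572),16),('post top',(195,270),97)]:
    print('S',n,L(onz('scene',*s(*q),z)))
print('pivot',L(two(t(148,338),s(195,268))[0]))
E
```

```text
rail+ -x end outer [-32.   34.3  28. ]
rail+ -x inner [-32.9  21.7  28. ]
rail- -x outer [-34.5 -34.4  28. ]
rail- -x in [-33.5 -25.   28. ]
rail+ +x end [59.4 35.  28. ]
rail+ +xin [59.6 23.9 28. ]
base -y-x corner [-96.8 -60.9  16. ]
base +y+x [95.3 61.4 16. ]
base +x-y [ 98.8 -59.9  16. ]
S rail- -x outer [-33.3 -30.4  28. ]
S rail- +x [ 60.6 -33.9  28. ]
S base [-98.7 -64.   16. ]
S post top [-48.5  47.9  97. ]
pivot [-48.7  50.3  96.8]
```

Both views agree on the jig: the screw spacing comes out 179.5 x 103.7, and the pivot and rail offsets match. Its origin is at about (486.9, -68.7), yaw -0.8985. The block's centre is at jig x ≈ -8, the latch is at ≈1.3 rad and the leaf at ≈1.7 rad. Next I'll work out the first move.

```bash
cat >> h.py <<'E'
O=np.array([486.9,-68.7,0]);YW=-.8985
J=lambda p:O+R.from_euler('z',YW).apply(np.array(p,float))
L=lambda P:R.from_euler('z',-YW).apply(np.asarray(P)-O)
def go(p,rpy=(np.pi,0,2.243)):
    """target in jig frame -> dp, angular in current tool axes"""
    s=r.sense(); T=R.from_euler('xyz',s['tcp_rot']); G=R.from_euler('xyz',rpy)
    dp=T.inv().apply(J(p)-s['eef_pos']); w=(T.inv()*G).as_rotvec()
    print('t',round(s['clock'],2),'jig',L(s['eef_pos']).round(1),'rpy',s['tcp_rot'].round(3),'F',s['contact_force'].round(1),'| dp',dp.round(1),'w',w.round(3))
E
python3 -c "
from h import *
go((-54,0,160)); go((-54,0,50))"
```

```text
t 0.1 jig [ 232.7 -543.8  207. ] rpy [-3.14  -0.     0.337] F [-0.5  0.2 -0.1] | dp [ 419.  -449.7   47.6] w [-1.000e-03 -1.000e-03 -1.906e+00]
t 0.1 jig [ 232.7 -543.8  207. ] rpy [-3.14  -0.     0.337] F [-0.5  0.2 -0.1] | dp [ 419.  -449.6  157.6] w [-1.000e-03 -1.000e-03 -1.906e+00]
```

```bash
python3 -m creep '[{"dp":[26,-28,0],"angular":[0,0,-0.12],"fingers":0},{"dp":[52,-56,0],"angular":[0,0,-0.24],"fingers":0},{"dp":[79,-85,0],"angular":[0,0,-0.36],"fingers":0},{"dp":[106,-114,0],"angular":[0,0,-0.48],"fingers":0},{"dp":[132,-142,0],"angular":[0,0,-0.6],"fingers":0}]' 30; python3 -c "
from h import *
go((-54,0,160))"
```

```text
clock: 0.52
eef_pos: [284.3, -410.2, 207.3]
tcp_rot: [-3.141, -0.0, 0.942]
contact_force: [0.8, -0.1, -0.2]
opening: 0.302
t 0.52 jig [ 141.  -371.2  207.3] rpy [-3.141 -0.     0.942] F [ 0.8 -0.1 -0.2] | dp [409.7 -89.   47.5] w [-0.000e+00 -1.000e-03 -1.301e+00]
```

```bash
python3 -m creep '[{"dp":[40,-9,0],"angular":[0,0,-0.12],"fingers":0},{"dp":[80,-18,0],"angular":[0,0,-0.24],"fingers":0},{"dp":[120,-26,0],"angular":[0,0,-0.36],"fingers":0},{"dp":[160,-35,0],"angular":[0,0,-0.48],"fingers":0},{"dp":[200,-44,0],"angular":[0,0,-0.6],"fingers":0}]' 30; python3 -c "
from h import *
go((-54,0,160))"
```

```text
clock: 0.93
eef_pos: [367.4, -223.2, 207.6]
tcp_rot: [3.142, -0.0, 1.542]
contact_force: [0.8, -0.2, 0.2]
opening: 0.004
t 0.93 jig [  46.4 -189.7  207.6] rpy [ 3.142 -0.     1.542] F [ 0.8 -0.2  0.2] | dp [199.1  80.3  47.6] w [ 0.    -0.    -0.701]
```

```bash
python3 -m creep '[{"dp":[37,15,0],"angular":[0,0,-0.12],"fingers":0},{"dp":[74,30,0],"angular":[0,0,-0.24],"fingers":0},{"dp":[111,45,0],"angular":[0,0,-0.36],"fingers":0},{"dp":[148,60,0],"angular":[0,0,-0.48],"fingers":0},{"dp":[178,72,0],"angular":[0,0,-0.6],"fingers":0}]' 30; python3 -c "
from h import *
go((-54,0,160))"
```

```text
clock: 1.35
eef_pos: [445.8, -47.0, 207.7]
tcp_rot: [3.141, -0.0, 2.143]
contact_force: [-0.4, -0.5, 0.2]
opening: -0.001
t 1.35 jig [-42.6 -18.7 207.7] rpy [ 3.141 -0.     2.143] F [-0.4 -0.5  0.2] | dp [13.2 17.4 47.7] w [ 0.  -0.  -0.1]
```

```bash
python3 -m creep '[{"dp":[13,17,20],"angular":[0,0,-0.1],"fingers":0},{"dp":[13,17,48],"angular":[0,0,-0.1],"fingers":0},{"dp":[13,17,70],"angular":[0,0,-0.1],"fingers":0},{"dp":[13,17,80],"angular":[0,0,-0.1],"fingers":0},{"dp":[13,17,80],"angular":[0,0,-0.1],"fingers":0}]' 30; python3 - <<'E'
from h import *
go((-54,0,50))
a=optics.grab_frame('top');b=optics.grab_frame('scene')
crop(a,230,120,430,290,3.5,'pics/t1.png');crop(b,215,110,425,310,3.5,'pics/s1.png')
E
```

```text
clock: 1.77
eef_pos: [450.7, -29.3, 125.6]
tcp_rot: [-3.138, -0.003, 2.237]
contact_force: [-1.1, -0.0, 0.1]
opening: -0.003
t 1.77 jig [-53.4  -3.8 125.6] rpy [-3.138e+00 -3.000e-03  2.237e+00] F [-1.1 -0.   0.1] | dp [ 0.4  4.  75.6] w [-0.003 -0.003 -0.006]
```

View pics/t1.png

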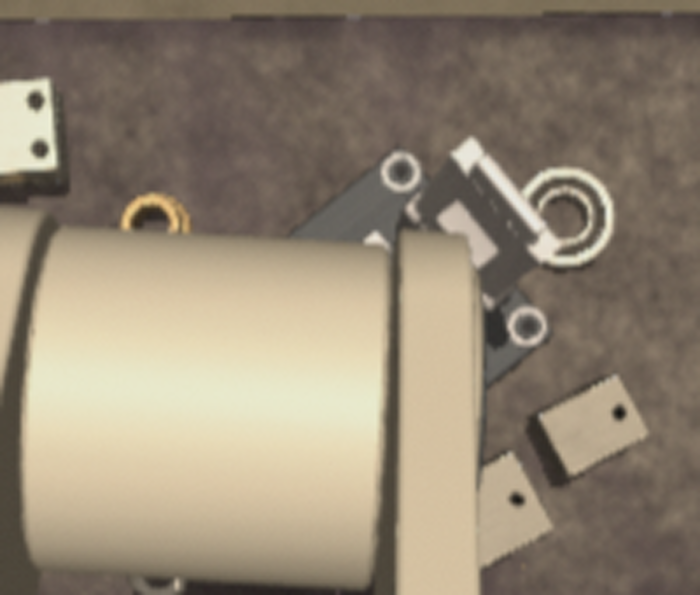

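View pics/s1.png

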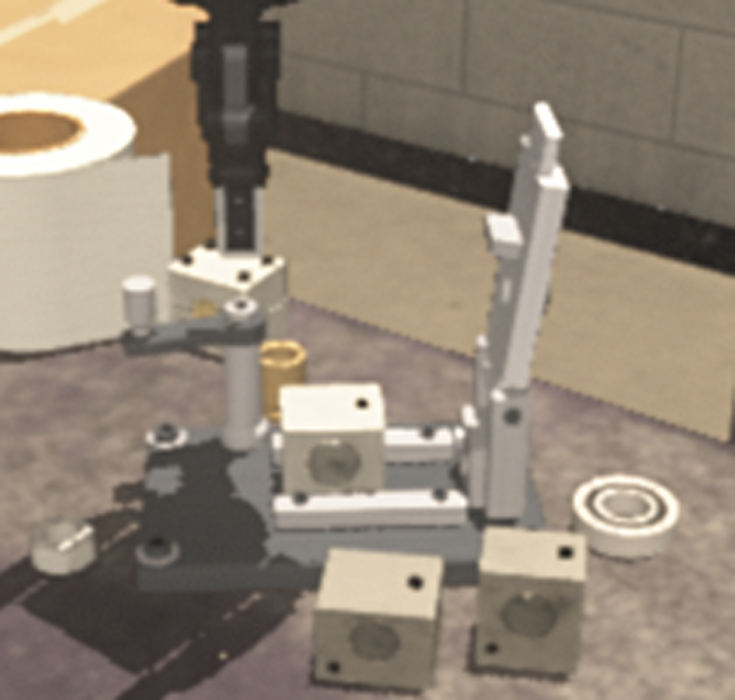

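```bash
python3 -m creep '[{"dp":[0.5,3,30],"angular":[-0.003,-0.003,-0.006],"fingers":0},{"dp":[0.5,3.5,60],"angular":[-0.003,-0.003,-0.006],"fingers":0},{"dp":[0.5,3.5,72],"angular":[-0.003,-0.003,-0.006],"fingers":0},{"dp":[0.5,3.5,74],"angular":[-0.003,-0.003,-0.006],"fingers":0},{"dp":[0.5,3.5,74],"angular":[-0.003,-0.003,-0.006],"fingers":0}]' 30; python3 - <<'E'
from h import *
go((-50,0,50))
b=optics.grab_frame('scene')
cv2.imwrite('pics/s2.png',b)
E
```

```text
clock: 2.28
eef_pos: [455.5, -27.3, 54.3]
tcp_rot: [3.138, 0.003, 2.242]
contact_force: [0.2, -0.7, -0.2]
opening: -0.002
t 2.28 jig [-51.9   1.3  54.3] rpy [3.138e+00 3.000e-03 2.242e+00] F [ 0.2 -0.7 -0.2] | dp [-1.9 -1.3  4.3] w [ 0.003  0.003 -0.001]
```

View pics/s2.png

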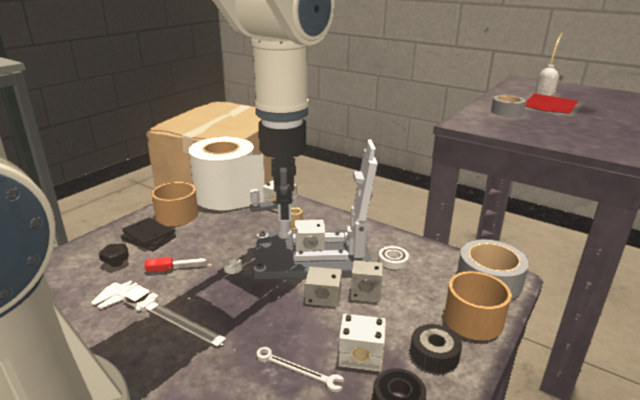

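```bash
python3 -m creep '[{"dp":[-5,-1,4],"angular":[0,0,0],"fingers":0},{"dp":[-10,-1,4],"angular":[0,0,0],"fingers":0},{"dp":[-15,-1,4],"angular":[0,0,0],"fingers":0},{"dp":[-20,-1,4],"angular":[0,0,0],"fingers":0},{"dp":[-24,-1,4],"angular":[0,0,0],"fingers":0}]' 30; python3 - <<'E'
from h import *
go((-6,0,50))
b=optics.grab_frame('scene')
crop(b,215,60,425,310,2.4,'pics/s3.png')
E
```

```text
clock: 2.75
eef_pos: [470.1, -47.0, 50.2]
tcp_rot: [3.138, 0.004, 2.243]
contact_force: [-0.3, -0.3, 0.7]
opening: 0.001
t 2.75 jig [-27.5   0.3  50.2] rpy [3.138 0.004 2.243] F [-0.3 -0.3  0.7] | dp [-21.5  -0.3   0.3] w [ 0.004  0.004 -0.   ]
```

View pics/s3.png

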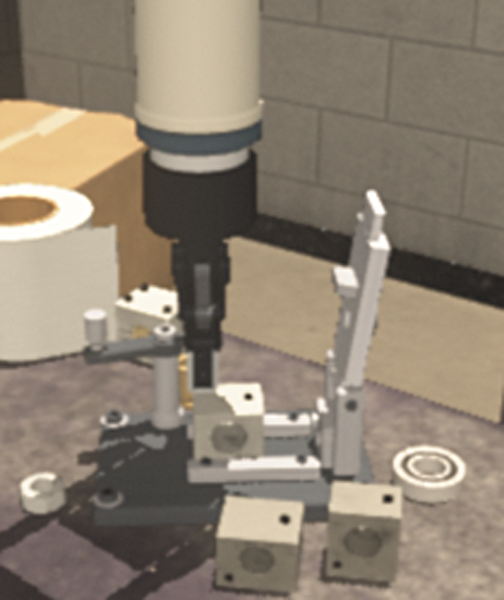

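```bash
python3 - <<'E'
from h import *
b=optics.grab_frame('scene')
crop(b,270,190,360,270,8,'pics/s4.png')
f=lambda p:((proj('scene',p)-[270,190])*8).round()
s=r.sense();print('tcp',f(s['eef_pos']),s['eef_pos'])
for dx in(-11,11):
  for dy in (-15,15): print(dx,dy,f(s['eef_pos']+R.from_euler('z',YW).apply([dx,dy,0])))
for x in (-33,17):
  for y in (-21,21):
    for z in (16,64): print(x,y,z,f(J((x,y,z))))
E
```

```text
tcp [232. 349.] [470.03651534 -46.95262641  49.9920079 ]
-11 -15 [183. 387.]
-11 15 [180. 315.]
11 -15 [285. 384.]
11 15 [280. 312.]
-33 -21 16 [211. 535.]
-33 -21 64 [208. 346.]
-33 21 16 [207. 430.]
-33 21 64 [204. 246.]
17 -21 16 [441. 528.]
17 -21 64 [444. 339.]
17 21 16 [427. 424.]
17 21 64 [429. 241.]
```

View pics/s4.png

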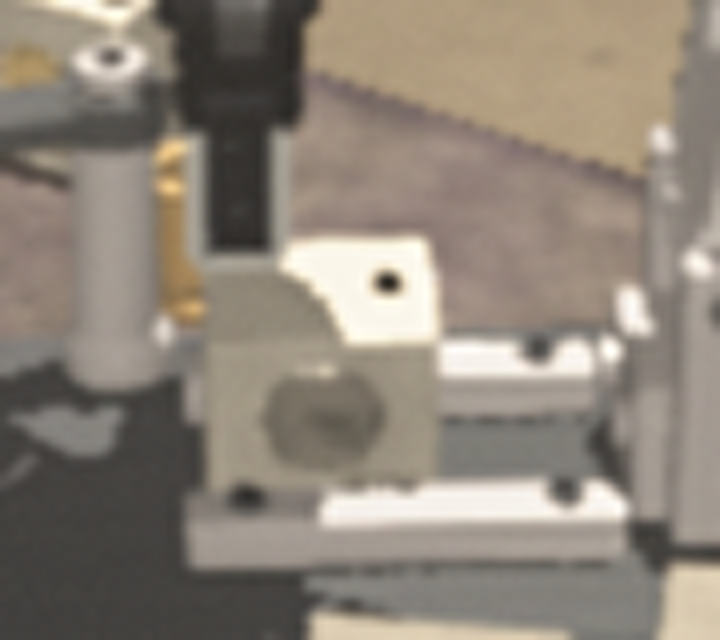

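```bash
python3 - <<'E'
from h import *
print(proj('scene',[450.7,-29.3,125.6]), proj('scene',[450.7,-29.3,155]), proj('scene',[450.7,-29.3,73+125.6]))
print(r.pinch_z, [x for x in dir(r) if x[0]!='_'], r.sense()['qpos'])
E
```

```text
[283.03511936 196.36284346] [282.58186701 180.31711547] [281.88054178 155.48928179]
18.700000000000003 ['MotionError', 'pinch_z', 'sense', 'sign_off'] [-1.02665323e-01  3.44474329e-01  2.08513483e+00 -1.41555089e-04
  7.06880688e-01 -7.73926498e-01]
```

```bash
python3 - <<'E'
from h import *
b=cv2.imread('pics/s2.png')
crop(b,240,150,330,270,6,'pics/s5.png')
f=lambda p:((proj('scene',p)-[240,150])*6).round()
print(f([455.5,-27.3,54.3]),f([455.5,-27.3,83]))
E
```

```text
[269. 490.] [267. 403.]
```

View pics/s5.png

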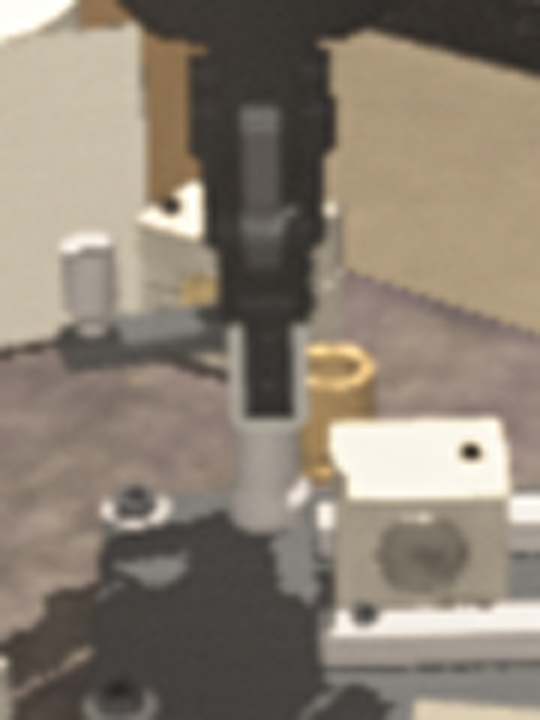

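The images show the fingertip's end about 28 px-equivalent mm higher than the reported TCP, and the block hasn't moved. A gentle touch on the bare base plate, away from the latch, will settle the true tip height.

```bash
python3 -m creep '[{"dp":[20,-10,0],"angular":[0,0,0],"fingers":0},{"dp":[37,-20,0],"angular":[0,0,0],"fingers":0},{"dp":[37,-20,10],"angular":[0,0,0],"fingers":0},{"dp":[37,-20,18],"angular":[0,0,0],"fingers":0},{"dp":[37,-20,18],"angular":[0,0,0],"fingers":0}]' 30; python3 - <<'E'
from h import *
go((-64,-20,20))
b=optics.grab_frame('scene')
crop(b,230,130,350,280,5,'pics/s6.png')
f=lambda p:((proj('scene',p)-[230,130])*5).round()
P=r.sense()['eef_pos'];print(f(P),f(P+[0,0,28]))
E
```

```text
clock: 3.27
eef_pos: [430.1, -29.8, 30.6]
tcp_rot: [3.14, 0.002, 2.243]
contact_force: [0.3, -0.2, -1.0]
opening: -0.003
t 3.27 jig [-65.8 -20.2  30.6] rpy [3.140e+00 2.000e-03 2.243e+00] F [ 0.3 -0.2 -1. ] | dp [-1.8  0.2 10.6] w [ 0.002  0.002 -0.   ]
[237. 599.] [234. 529.]
```

View pics/s6.png

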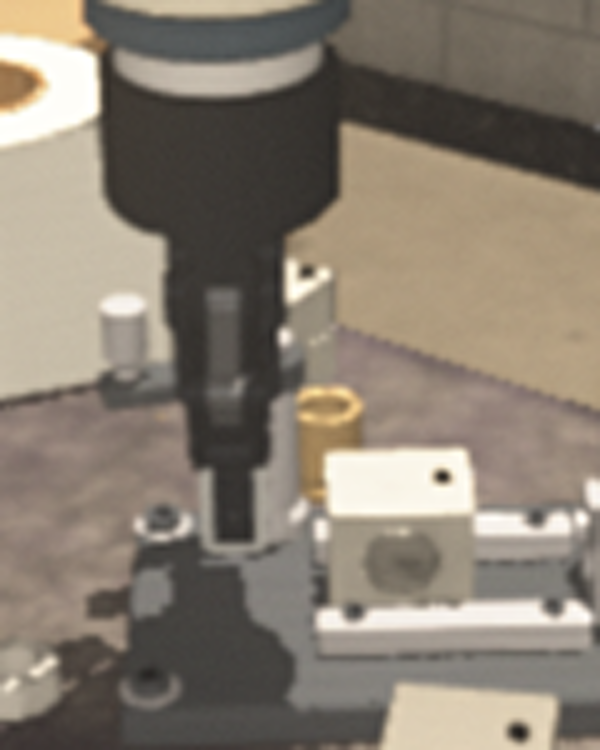

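```bash
python3 -m creep '[{"dp":[0,0,4],"angular":[0,0,0],"fingers":0},{"dp":[0,0,8],"angular":[0,0,0],"fingers":0},{"dp":[0,0,11],"angular":[0,0,0],"fingers":0},{"dp":[0,0,13],"angular":[0,0,0],"fingers":0},{"dp":[0,0,13],"angular":[0,0,0],"fingers":0}]' 30
```

```text
clock: 3.73
eef_pos: [430.5, -29.9, 18.1]
tcp_rot: [3.139, 0.002, 2.243]
contact_force: [0.2, 0.5, -0.3]
opening: -0.001
```

```bash
python3 -m creep '[{"dp":[0,0,1],"angular":[0,0,0],"fingers":0},{"dp":[0,0,2],"angular":[0,0,0],"fingers":0},{"dp":[0,0,3],"angular":[0,0,0],"fingers":0},{"dp":[0,0,4],"angular":[0,0,0],"fingers":0},{"dp":[0,0,4],"angular":[0,0,0],"fingers":0}]' 30;  python3 - <<'E'
from h import *
b=optics.grab_frame('scene')
crop(b,230,130,350,280,5,'pics/s7.png')
E
```

```text
clock: 4.15
eef_pos: [430.6, -29.9, 14.5]
tcp_rot: [3.139, 0.003, 2.243]
contact_force: [-0.6, 1.1, -1.0]
opening: -0.001
```

View pics/s7.png

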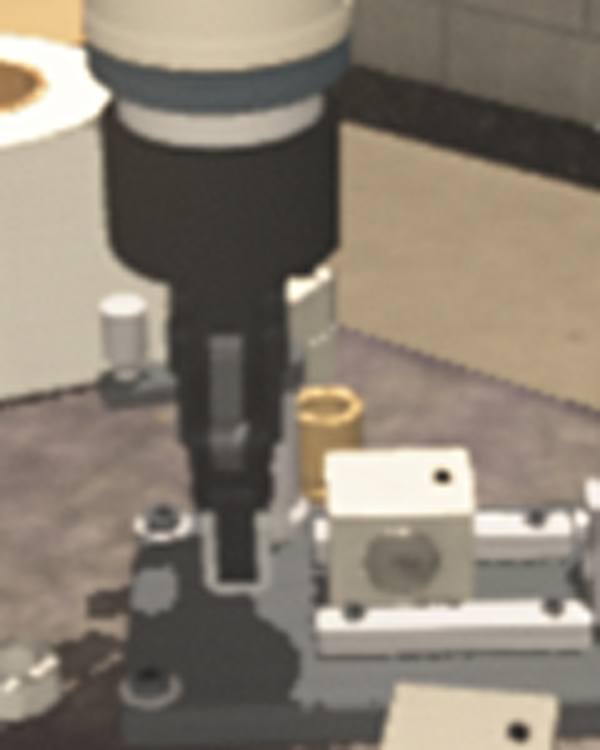

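```bash
python3 -m creep '[{"dp":[0,0,4],"angular":[0,0,0],"fingers":0},{"dp":[0,0,8],"angular":[0,0,0],"fingers":0},{"dp":[0,0,12],"angular":[0,0,0],"fingers":0},{"dp":[0,0,14],"angular":[0,0,0],"fingers":0},{"dp":[0,0,15],"angular":[0,0,0],"fingers":0}]' 30
python3 -m creep '[{"dp":[0,0,2],"angular":[0,0,0],"fingers":0},{"dp":[0,0,4],"angular":[0,0,0],"fingers":0},{"dp":[0,0,5],"angular":[0,0,0],"fingers":0},{"dp":[0,0,6],"angular":[0,0,0],"fingers":0},{"dp":[0,0,6],"angular":[0,0,0],"fingers":0}]' 30
```

```text
clock: 4.62
eef_pos: [430.4, -29.8, -1.0]
tcp_rot: [3.139, 0.002, 2.243]
contact_force: [0.3, 0.6, -1.0]
opening: -0.001
clock: 5.03
eef_pos: [430.7, -29.9, -6.5]
tcp_rot: [3.139, 0.003, 2.243]
contact_force: [-0.2, -0.4, 0.3]
opening: -0.001
```

```bash
python3 -m creep '[{"dp":[0,0,1],"angular":[0,0,0],"fingers":0},{"dp":[0,0,2],"angular":[0,0,0],"fingers":0},{"dp":[0,0,3],"angular":[0,0,0],"fingers":0},{"dp":[0,0,4],"angular":[0,0,0],"fingers":0},{"dp":[0,0,4],"angular":[0,0,0],"fingers":0}]' 30;  python3 - <<'E'
from h import *
go((-64,-20,20))
b=optics.grab_frame('scene')
crop(b,230,130,350,280,5,'pics/s8.png')
f=lambda p:((proj('scene',p)-[230,130])*5).round()
print(f(J((-65,-20,16))),f(J((-65,-35,16))))
E
```

```text
clock: 5.45
eef_pos: [431.1, -29.9, -7.8]
tcp_rot: [3.138, 0.003, 2.243]
contact_force: [-12.8, 1.2, 59.4]
opening: 0.001
t 5.45 jig [-65.2 -19.5  -7.8] rpy [3.138e+00 3.000e-03 2.243e+00] F [-12.8   1.2  59.4] | dp [ -1.2  -0.4 -27.8] w [ 0.003  0.003 -0.   ]
[239. 636.] [239. 661.]
```

View pics/s8.png

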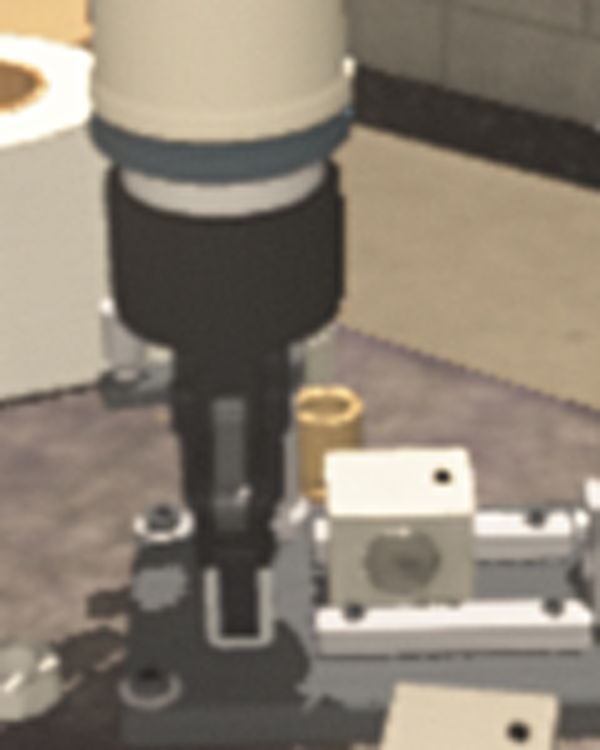

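The touch registered at a reported z of -7.5 on the 16 mm plate. So the real fingertips end about 23.5 mm short of the reported TCP, and I'll allow for that. Sideways they agree with the picture. I'll raise, centre and push.

```bash
cat >> h.py <<'E'
OFF=23.5
def tip(s): return s['eef_pos']-OFF*R.from_euler('xyz',s['tcp_rot']).as_matrix()[:,2]
def go(p,rpy=(np.pi,0,2.243)):
    """target of the real tip in jig frame -> dp of TCP, angular in current tool axes"""
    s=r.sense(); T=R.from_euler('xyz',s['tcp_rot']); G=R.from_euler('xyz',rpy)
    tgt=J(p)+OFF*G.as_matrix()[:,2]
    dp=T.inv().apply(tgt-s['eef_pos']); w=(T.inv()*G).as_rotvec()
    print('t',round(s['clock'],2),'tip jig',L(tip(s)).round(1),'rpy',s['tcp_rot'].round(3),'Fjig',R.from_euler('z',-YW).apply(s['contact_force']).round(1),'| dp',dp.round(1),'w',w.round(3))
E
python3 -m creep '[{"dp":[0,0,-12],"angular":[0,0,0],"fingers":0},{"dp":[0,0,-26],"angular":[0,0,0],"fingers":0},{"dp":[-5,10,-30],"angular":[0,0,0],"fingers":0},{"dp":[-13,20,-30],"angular":[0,0,0],"fingers":0},{"dp":[-13,20,-30],"angular":[0,0,0],"fingers":0}]' 30;  python3 - <<'E'
from h import *
go((-48,0,42))
E
```

```text
clock: 5.92
eef_pos: [458.4, -27.6, 20.4]
tcp_rot: [3.135, 0.006, 2.243]
contact_force: [0.8, -0.6, -0.3]
opening: 0.003
t 5.92 tip jig [-50.1   3.2  43.9] rpy [3.135 0.006 2.243] Fjig [ 0.9  0.2 -0.3] | dp [-1.9 -3.4  1.9] w [ 0.007  0.006 -0.   ]
```

```bash
python3 -m creep '[{"dp":[-4,-3,1],"angular":[0.006,0.006,0],"fingers":0},{"dp":[-8,-3,1],"angular":[0.006,0.006,0],"fingers":0},{"dp":[-13,-3,1],"angular":[0.006,0.006,0],"fingers":0},{"dp":[-18,-3,1],"angular":[0.006,0.006,0],"fingers":0},{"dp":[-23,-3,1],"angular":[0.006,0.006,0],"fingers":0}]' 30;  python3 - <<'E'
from h import *
go((-6,0,42))
b=optics.grab_frame('scene')
crop(b,230,100,390,280,4,'pics/s9.png')
E
```

```text
clock: 6.33
eef_pos: [466.0, -47.9, 18.4]
tcp_rot: [-3.138, -0.004, 2.243]
contact_force: [-1.7, 1.4, -1.3]
opening: 0.001
t 6.33 tip jig [-29.2  -3.3  41.9] rpy [-3.138 -0.004  2.243] Fjig [-2.1 -0.4 -1.3] | dp [-23.3   3.4  -0.2] w [-0.004 -0.004 -0.   ]
```

View pics/s9.png

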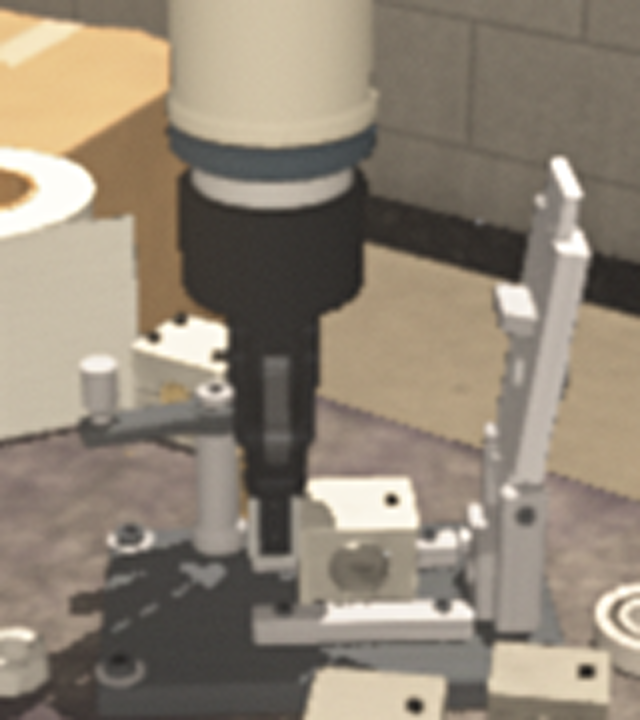

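The block is moving with the finger, with its left edge at col ~300 in this crop. The reaction is about 2 N. I'll keep pushing.

```bash
python3 -m creep '[{"dp":[-5,1,0],"angular":[0,0,0],"fingers":0},{"dp":[-10,2,0],"angular":[0,0,0],"fingers":0},{"dp":[-14,3,0],"angular":[0,0,0],"fingers":0},{"dp":[-18,3,0],"angular":[0,0,0],"fingers":0},{"dp":[-20,3,0],"angular":[0,0,0],"fingers":0}]' 30;  python3 - <<'E'
from h import *
go((-6,0,42))
E
python3 -m creep '[{"dp":[-1,0,0],"angular":[0,0,0],"fingers":0},{"dp":[-2,0,0],"angular":[0,0,0],"fingers":0},{"dp":[-3,0,0],"angular":[0,0,0],"fingers":0},{"dp":[-3,0,0],"angular":[0,0,0],"fingers":0}]' 30;  python3 - <<'E'
from h import *
go((-6,0,42))
b=optics.grab_frame('scene')
crop(b,230,100,390,280,4,'pics/s10.png')
E
```

```text
clock: 6.8
eef_pos: [481.3, -61.7, 18.6]
tcp_rot: [-3.138, -0.003, 2.243]
contact_force: [-3.0, 1.0, -1.0]
opening: 0.004
t 6.8 tip jig [-8.9  0.1 42.1] rpy [-3.138e+00 -3.000e-03  2.243e+00] Fjig [-2.6 -1.8 -1. ] | dp [-3. -0.  0.] w [-0.003 -0.003 -0.   ]
clock: 7.13
eef_pos: [482.6, -63.3, 18.5]
tcp_rot: [-3.138, -0.004, 2.243]
contact_force: [-3.4, 3.5, -0.0]
opening: 0.004
t 7.13 tip jig [-6.8  0.1 42. ] rpy [-3.138 -0.004  2.243] Fjig [-4.9 -0.5 -0. ] | dp [-0.9  0.   0. ] w [-0.003 -0.004 -0.   ]
```

View pics/s10.png

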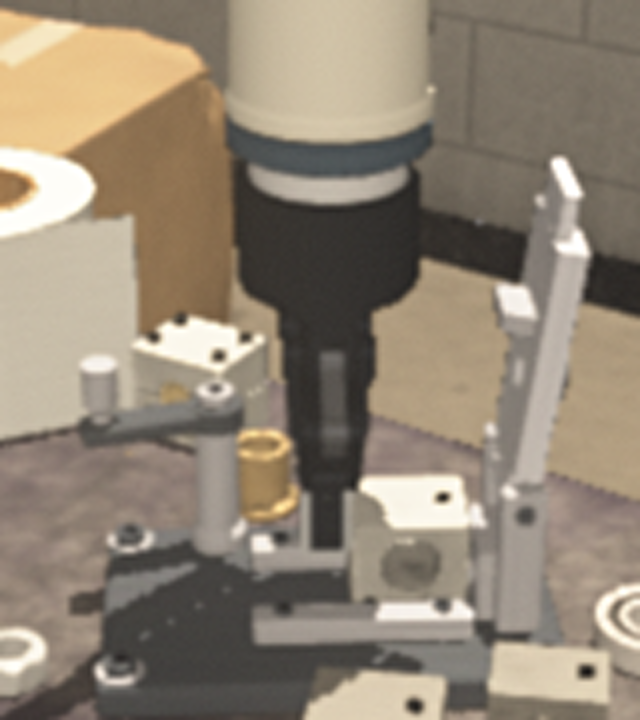

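Force is rising slightly, 2 to 5 N, and the block's right face is at col ~470, near the stop. I'll press on in small steps.

```bash
python3 -m creep '[{"dp":[-1,0,0],"angular":[0,0,0],"fingers":0},{"dp":[-2,0,0],"angular":[0,0,0],"fingers":0},{"dp":[-2,0,0],"angular":[0,0,0],"fingers":0}]' 30;  python3 -c "
from h import *
go((-6,0,42))"
python3 -m creep '[{"dp":[-1,0,0],"angular":[0,0,0],"fingers":0},{"dp":[-1,0,0],"angular":[0,0,0],"fingers":0}]' 30;  python3 -c "
from h import *
go((-6,0,42))"
```

```text
clock: 7.43
eef_pos: [482.3, -63.4, 18.4]
tcp_rot: [-3.137, -0.007, 2.242]
contact_force: [-7.7, 14.3, 5.2]
opening: 0.0
t 7.43 tip jig [-6.8 -0.2 41.9] rpy [-3.137 -0.007  2.242] Fjig [-16.    2.9   5.2] | dp [-1.   0.3 -0.1] w [-0.004 -0.007 -0.001]
clock: 7.6
eef_pos: [482.2, -63.5, 18.4]
tcp_rot: [-3.137, -0.009, 2.242]
contact_force: [-9.0, 18.8, 7.9]
opening: -0.0
t 7.6 tip jig [-6.8 -0.3 41.9] rpy [-3.137 -0.009  2.242] Fjig [-20.3   4.6   7.9] | dp [-1.   0.4 -0.2] w [-0.005 -0.009 -0.001]
```

The block is against the stop: the finger halted at x -6.8 and the reaction climbed to 20 N. I'll back off and rise.

```bash
python3 -m creep '[{"dp":[5,0,0],"angular":[0.004,0.006,0],"fingers":0},{"dp":[12,0,0],"angular":[0.004,0.006,0],"fingers":0},{"dp":[12,0,-30],"angular":[0.004,0.006,0],"fingers":0},{"dp":[12,0,-70],"angular":[0.004,0.006,0],"fingers":0},{"dp":[12,0,-111],"angular":[0.004,0.006,0],"fingers":0}]' 30
python3 -m creep '[{"dp":[0,0,-41],"angular":[0,0,0],"fingers":0},{"dp":[0,0,-82],"angular":[0,0,0],"fingers":0},{"dp":[0,0,-105],"angular":[0,0,0],"fingers":0},{"dp":[0,0,-105],"angular":[0,0,0],"fingers":0}]' 30; python3 - <<'E'
from h import *
go((128,0,250));go((128,0,160))
cv2.imwrite('pics/s11.png',optics.grab_frame('scene'))
E
```

```text
clock: 8.02
eef_pos: [477.5, -56.5, 130.5]
tcp_rot: [-3.134, -0.009, 2.243]
contact_force: [1.8, -0.5, -0.5]
opening: -0.005
clock: 8.35
eef_pos: [483.0, -57.4, 240.8]
tcp_rot: [3.141, -0.0, 2.243]
contact_force: [1.1, 0.0, -0.5]
opening: 0.001
t 8.35 tip jig [-11.2   4.  264.3] rpy [ 3.141 -0.     2.243] Fjig [ 0.7  0.8 -0.5] | dp [-139.3   -4.    14.2] w [ 0.001 -0.    -0.   ]
t 8.35 tip jig [-11.2   4.  264.3] rpy [ 3.141 -0.     2.243] Fjig [ 0.7  0.8 -0.5] | dp [-139.3   -4.1  104.2] w [ 0.001 -0.    -0.   ]
```

View pics/s11.png

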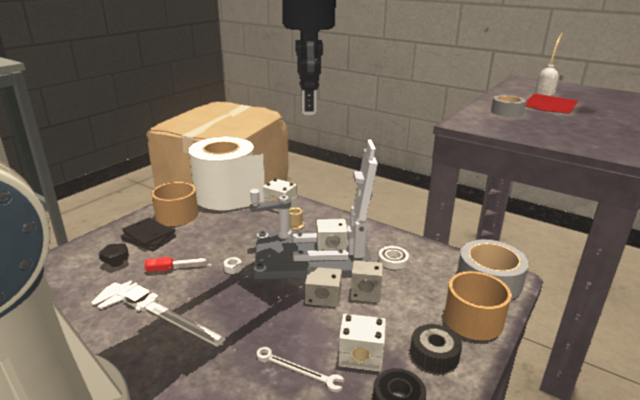

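The block now sits against the hinge end at (332,236). I'll move over the leaf to its back side.

```bash
python3 - <<'E'
from h import *
print(proj('scene',J((-11.2,4,264.3))))
b=cv2.imread('pics/s11.png');crop(b,290,200,390,290,7,'pics/s12.png')
f=lambda p:((proj('scene',p)-[290,200])*7).round()
for p in [(5,-21,64),(55,-21,64),(5,-21,16),(55,-21,16),(55,21,64)]: print(p,f(J(p)))
E
python3 -m creep '[{"dp":[-35,-3,5],"angular":[0,0,0],"fingers":0},{"dp":[-70,-4,10],"angular":[0,0,0],"fingers":0},{"dp":[-105,-4,14],"angular":[0,0,0],"fingers":0},{"dp":[-137,-4,14],"angular":[0,0,0],"fingers":0},{"dp":[-139,-4,14],"angular":[0,0,0],"fingers":0}]' 30
```

```text
[308.07126063 113.68437118]
(5, -21, 64) [199. 228.]
(55, -21, 64) [405. 223.]
(5, -21, 16) [198. 394.]
(55, -21, 16) [398. 388.]
(55, 21, 64) [385. 137.]
clock: 8.82
eef_pos: [564.8, -171.8, 217.5]
tcp_rot: [-3.134, -0.007, 2.241]
contact_force: [0.0, 0.5, 0.5]
opening: -0.007
```

View pics/s12.png

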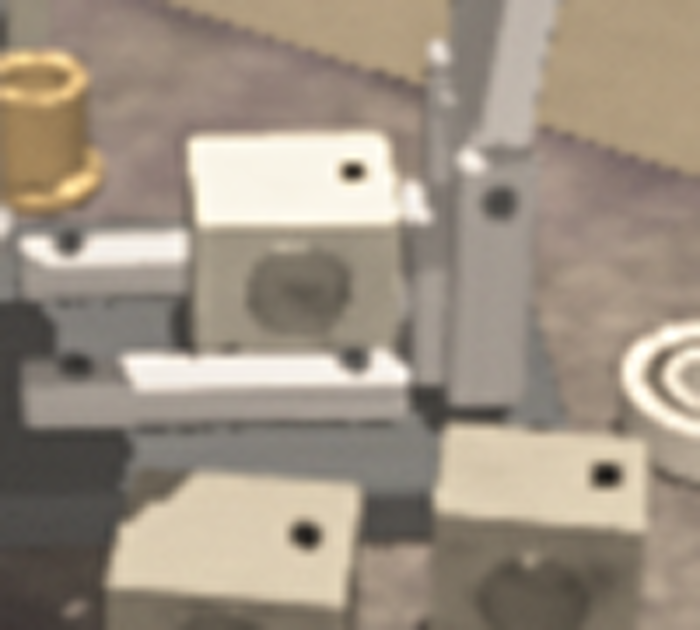

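The block's edges are at cols 195 to 400, against 199 to 405 predicted for home, so they agree within about 1 mm. I'll descend behind the leaf.

```bash
python3 -m creep '[{"dp":[0,0,30],"angular":[0,0,0],"fingers":0},{"dp":[0,0,60],"angular":[0,0,0],"fingers":0},{"dp":[0,0,78],"angular":[0,0,0],"fingers":0},{"dp":[0,0,78],"angular":[0,0,0],"fingers":0}]' 30; python3 - <<'E'
from h import *
go((110,0,160))
crop(optics.grab_frame('scene'),260,60,460,280,2.6,'pics/s13.png')
E
```

```text
clock: 9.15
eef_pos: [557.9, -166.6, 136.3]
tcp_rot: [-3.13, -0.015, 2.243]
contact_force: [-1.1, 1.3, -0.3]
opening: -0.0
t 9.15 tip jig [121.2  -5.2 159.8] rpy [-3.13  -0.015  2.243] Fjig [-1.7 -0.1 -0.3] | dp [10.8  5.5 -0.1] w [-0.012 -0.015 -0.   ]
```

View pics/s13.png

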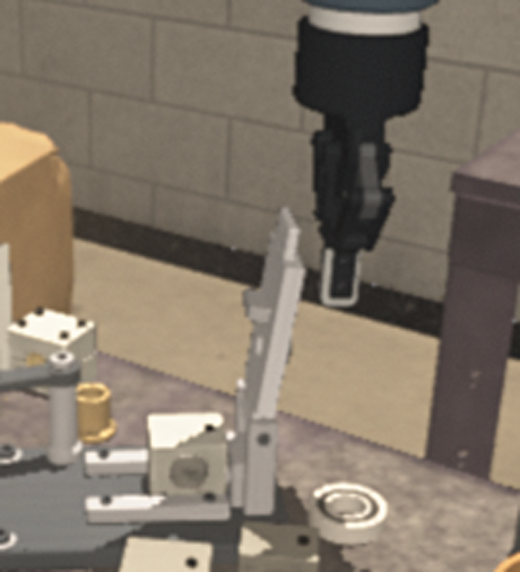

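```bash
python3 -m creep '[{"dp":[0,5,-22],"angular":[-0.012,-0.014,0],"fingers":0},{"dp":[10,5,-22],"angular":[-0.012,-0.014,0],"fingers":0},{"dp":[16,5,-22],"angular":[-0.012,-0.014,0],"fingers":0},{"dp":[22,5,-22],"angular":[-0.012,-0.014,0],"fingers":0},{"dp":[27,5,-22],"angular":[-0.012,-0.014,0],"fingers":0}]' 30; python3 - <<'E'
from h import *
go((54,0,176));go((25,0,161))
crop(optics.grab_frame('scene'),260,60,460,280,2.6,'pics/s14.png')
E
```

```text
clock: 9.62
eef_pos: [549.0, -143.5, 164.3]
tcp_rot: [3.136, 0.007, 2.243]
contact_force: [0.4, -1.5, 1.2]
opening: -0.003
t 9.62 tip jig [ 97.    1.9 187.8] rpy [3.136 0.007 2.243] Fjig [ 1.4 -0.6  1.2] | dp [43.2 -2.1 11.5] w [0.006 0.007 0.   ]
t 9.62 tip jig [ 97.    1.9 187.8] rpy [3.136 0.007 2.243] Fjig [ 1.4 -0.6  1.2] | dp [72.3 -2.2 26.3] w [0.006 0.007 0.   ]
```

View pics/s14.png

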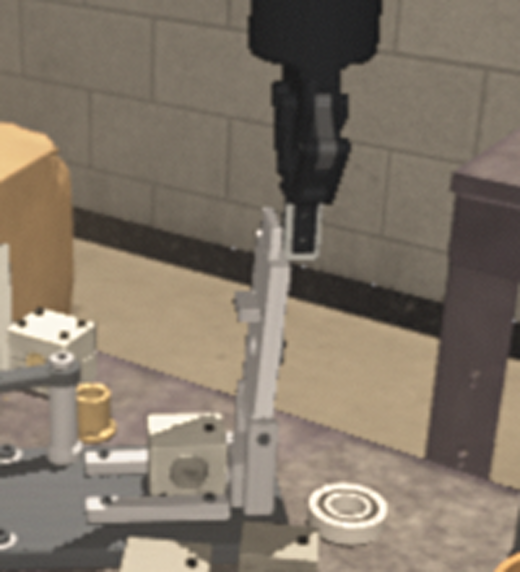

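The leaf moves with the finger; its top now stands at (268,210), more upright. I'll continue along the arc.

```bash
python3 -m creep '[{"dp":[10,-2,5],"angular":[0,0,0],"fingers":0},{"dp":[21,-2,8],"angular":[0,0,0],"fingers":0},{"dp":[32,-2,10],"angular":[0,0,0],"fingers":0},{"dp":[43,-2,12],"angular":[0,0,0],"fingers":0},{"dp":[53,-2,16],"angular":[0,0,0],"fingers":0}]' 30; python3 - <<'E'
from h import *
go((25,0,161));go((3,0,139))
crop(optics.grab_frame('scene'),260,60,460,280,2.6,'pics/s15.png')
E
```

```text
clock: 10.08
eef_pos: [513.0, -102.5, 146.9]
tcp_rot: [3.137, 0.004, 2.243]
contact_force: [1.7, -1.5, -0.3]
opening: -0.002
t 10.08 tip jig [ 42.6  -0.7 170.4] rpy [3.137 0.004 2.243] Fjig [ 2.3  0.4 -0.3] | dp [17.8  0.6  9.3] w [ 0.004  0.004 -0.   ]
t 10.08 tip jig [ 42.6  -0.7 170.4] rpy [3.137 0.004 2.243] Fjig [ 2.3  0.4 -0.3] | dp [39.8  0.5 31.3] w [ 0.004  0.004 -0.   ]
```

View pics/s15.png

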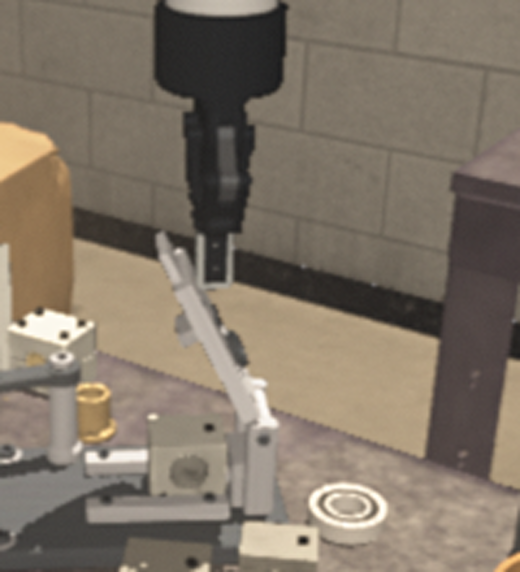

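```bash
python3 -m creep '[{"dp":[10,0,4],"angular":[0,0,0],"fingers":0},{"dp":[18,0,9],"angular":[0,0,0],"fingers":0},{"dp":[26,0,16],"angular":[0,0,0],"fingers":0},{"dp":[34,0,24],"angular":[0,0,0],"fingers":0},{"dp":[40,0,31],"angular":[0,0,0],"fingers":0}]' 30; python3 -c "
from h import *
go((-12,0,112));go((-18,0,90))"
```

```text
clock: 10.55
eef_pos: [488.8, -71.3, 115.2]
tcp_rot: [3.137, 0.004, 2.243]
contact_force: [1.4, -0.2, 1.4]
opening: -0.002
t 10.55 tip jig [  3.1  -0.2 138.7] rpy [3.137 0.004 2.243] Fjig [1.  0.9 1.4] | dp [15.3 -0.  26.7] w [ 0.005  0.004 -0.   ]
t 10.55 tip jig [  3.1  -0.2 138.7] rpy [3.137 0.004 2.243] Fjig [1.  0.9 1.4] | dp [21.4 -0.1 48.6] w [ 0.005  0.004 -0.   ]
```

```bash
python3 -m creep '[{"dp":[6,0,9],"angular":[0,0,0],"fingers":0},{"dp":[11,0,18],"angular":[0,0,0],"fingers":0},{"dp":[15,0,27],"angular":[0,0,0],"fingers":0},{"dp":[18,0,35],"angular":[0,0,0],"fingers":0},{"dp":[21,0,42],"angular":[0,0,0],"fingers":0}]' 30; python3 - <<'E'
from h import *
go((-18,0,90));go((-20,0,80))
crop(optics.grab_frame('scene'),220,60,420,280,2.6,'pics/s16.png')
E
```

```text
clock: 10.97
eef_pos: [476.6, -55.7, 73.0]
tcp_rot: [3.137, 0.005, 2.243]
contact_force: [0.9, -1.3, 0.6]
opening: -0.002
t 10.97 tip jig [-16.7  -0.1  96.5] rpy [3.137 0.005 2.243] Fjig [ 1.6 -0.1  0.6] | dp [ 1.5 -0.1  6.5] w [ 0.005  0.005 -0.   ]
t 10.97 tip jig [-16.7  -0.1  96.5] rpy [3.137 0.005 2.243] Fjig [ 1.6 -0.1  0.6] | dp [ 3.5 -0.1 16.5] w [ 0.005  0.005 -0.   ]
```

View pics/s16.png

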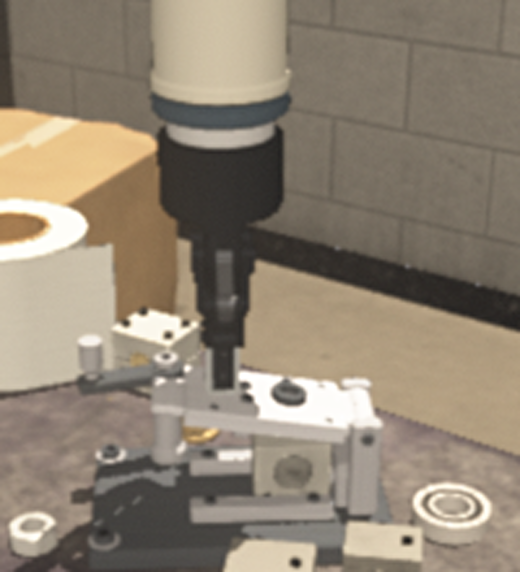

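The leaf is nearly shut, with its nose near (170,385), clear of the latch arm. I'll press down the last 15 mm.

```bash
python3 -m creep '[{"dp":[3,0,4],"angular":[0,0,0],"fingers":0},{"dp":[5,0,8],"angular":[0,0,0],"fingers":0},{"dp":[6,0,12],"angular":[0,0,0],"fingers":0},{"dp":[6,0,14],"angular":[0,0,0],"fingers":0},{"dp":[6,0,14],"angular":[0,0,0],"fingers":0}]' 30; python3 -c "
from h import *
go((-20,0,80))"
python3 -m creep '[{"dp":[0,0,1],"angular":[0,0,0],"fingers":0},{"dp":[0,0,2],"angular":[0,0,0],"fingers":0},{"dp":[0,0,2],"angular":[0,0,0],"fingers":0}]' 30; python3 - <<'E'
from h import *
go((-20,0,80))
crop(optics.grab_frame('scene'),220,140,400,280,4,'pics/s17.png')
E
```

```text
clock: 11.43
eef_pos: [473.0, -51.1, 59.7]
tcp_rot: [3.137, 0.004, 2.243]
contact_force: [-0.7, -0.1, 0.1]
opening: -0.003
t 11.43 tip jig [-22.6  -0.   83.2] rpy [3.137 0.004 2.243] Fjig [-0.4 -0.6  0.1] | dp [-2.5 -0.1  3.2] w [ 0.005  0.004 -0.   ]
clock: 11.68
eef_pos: [473.2, -51.1, 58.0]
tcp_rot: [3.137, 0.005, 2.243]
contact_force: [-0.1, -0.2, -0.5]
opening: 0.001
t 11.68 tip jig [-22.4   0.1  81.5] rpy [3.137 0.005 2.243] Fjig [ 0.1 -0.2 -0.5] | dp [-2.3 -0.2  1.5] w [ 0.005  0.005 -0.   ]
```

View pics/s17.png

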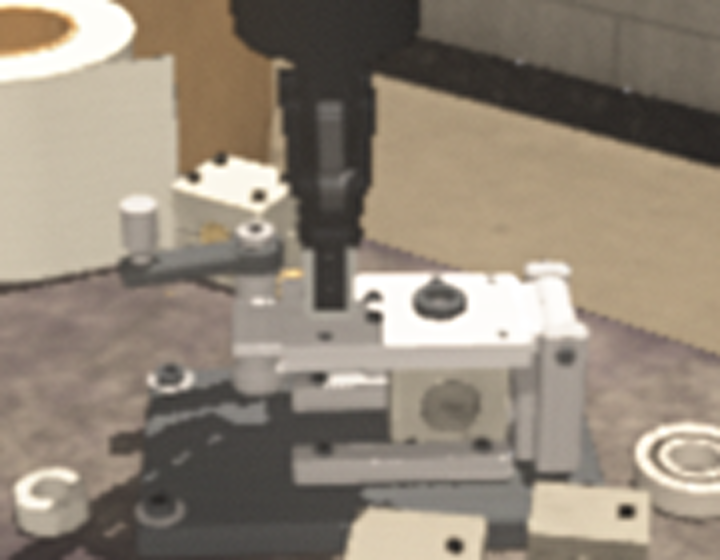

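```bash
python3 -m creep '[{"dp":[3,0,1],"angular":[0,0,0],"fingers":0},{"dp":[6,0,2],"angular":[0,0,0],"fingers":0},{"dp":[6,0,3],"angular":[0,0,0],"fingers":0},{"dp":[6,0,3],"angular":[0,0,0],"fingers":0}]' 30; python3 -c "
from h import *
go((-20,0,80))"
```

```text
clock: 12.07
eef_pos: [472.0, -47.5, 57.2]
tcp_rot: [3.134, 0.01, 2.244]
contact_force: [-3.0, -6.8, 23.5]
opening: -0.001
t 12.07 tip jig [-26.1   1.4  80.7] rpy [3.134 0.01  2.244] Fjig [ 3.4 -6.5 23.5] | dp [-5.9 -1.5  0.7] w [0.007 0.01  0.001]
```

```bash
python3 -m creep '[{"dp":[0,0,1],"angular":[0,0,0],"fingers":0},{"dp":[0,0,1],"angular":[0,0,0],"fingers":0}]' 30; python3 -c "
from h import *
go((-20,0,80))"
```

```text
clock: 12.23
eef_pos: [472.0, -47.5, 57.0]
tcp_rot: [3.134, 0.009, 2.243]
contact_force: [-6.3, -7.2, 37.2]
opening: -0.0
t 12.23 tip jig [-26.1   1.4  80.5] rpy [3.134 0.009 2.243] Fjig [ 1.7 -9.4 37.2] | dp [-5.9 -1.6  0.5] w [0.008 0.009 0.001]
```

The leaf is on its hard stop, with the tip at 80.5 (top z given as 81). I'll rise and plan the latch sweep.

```bash
cat >> h.py <<'E'
def lat(a,z=99,k=19,ya=None):
    ya=a if ya is None else ya
    p=(-53-52*np.sin(a)-k*np.cos(a),50-52*np.cos(a)+k*np.sin(a),z); print('a',round(a,2),np.round(p,1)); go(p,(np.pi,0,2.243-ya))
E
python3 -m creep '[{"dp":[0,0,-30],"angular":[0,0,0.1],"fingers":0},{"dp":[10,10,-60],"angular":[0,0,0.22],"fingers":0},{"dp":[25,20,-80],"angular":[0,0,0.34],"fingers":0},{"dp":[43,30,-80],"angular":[0,0,0.46],"fingers":0},{"dp":[60,45,-80],"angular":[0,0,0.58],"fingers":0}]' 30; python3 - <<'E'
from h import *
lat(1.3,150,34)
crop(optics.grab_frame('scene'),220,140,400,280,4,'pics/s18.png')
E
```

```text
clock: 12.65
eef_pos: [467.1, 29.2, 135.5]
tcp_rot: [3.132, 0.002, 1.656]
contact_force: [0.6, 0.6, -1.1]
opening: 0.001
a 1.3 [-112.2   68.9  150. ]
t 12.65 tip jig [-89.1  45.3 159. ] rpy [3.132e+00 2.000e-03 1.656e+00] Fjig [-0.1  0.8 -1.1] | dp [32.4  6.5  9. ] w [ 0.01  -0.002  0.713]
```

View pics/s18.png

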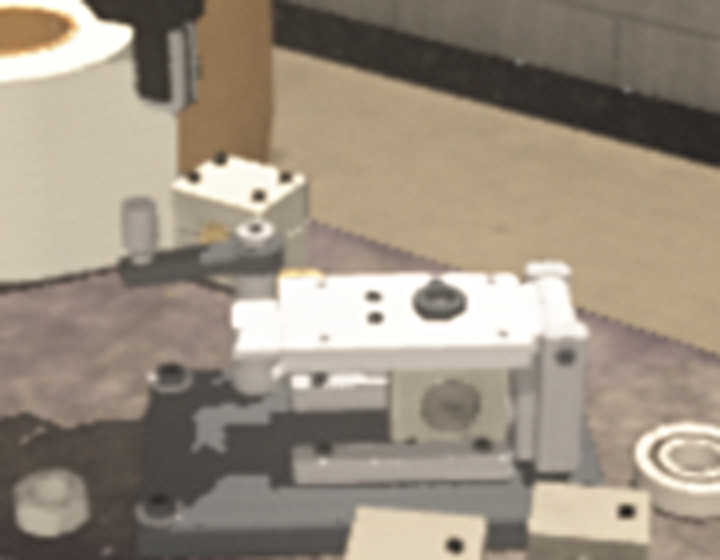

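The leaf lies level and shut over the block, and the latch pin is at crop (140,225), unmoved.

```bash
python3 -m creep '[{"dp":[10,2,0],"angular":[0,0,0.12],"fingers":0},{"dp":[20,4,0],"angular":[0,0,0.24],"fingers":0},{"dp":[30,6,0],"angular":[0,0,0.36],"fingers":0},{"dp":[33,7,0],"angular":[0.01,0,0.48],"fingers":0},{"dp":[33,7,5],"angular":[0.01,0,0.6],"fingers":0}]' 30; python3 -c "
from h import *
lat(1.3,150,34);lat(1.3,100,34)"
```

```text
clock: 13.12
eef_pos: [471.6, 63.0, 129.5]
tcp_rot: [-3.139, -0.001, 1.059]
contact_force: [1.3, 0.2, 1.8]
opening: 0.002
a 1.3 [-112.2   68.9  150. ]
t 13.12 tip jig [-112.5   70.   153. ] rpy [-3.139e+00 -1.000e-03  1.059e+00] Fjig [0.6 1.2 1.8] | dp [-1.2 -0.1  3. ] w [-0.002 -0.001  0.116]
a 1.3 [-112.2   68.9  100. ]
t 13.12 tip jig [-112.5   70.   153. ] rpy [-3.139e+00 -1.000e-03  1.059e+00] Fjig [0.6 1.2 1.8] | dp [-1.3  0.  53. ] w [-0.002 -0.001  0.116]
```

```bash
python3 -m creep '[{"dp":[0,0,15],"angular":[0,0,0.11],"fingers":0},{"dp":[0,0,30],"angular":[0,0,0.11],"fingers":0},{"dp":[0,0,43],"angular":[0,0,0.11],"fingers":0},{"dp":[0,0,53],"angular":[0,0,0.11],"fingers":0},{"dp":[0,0,53],"angular":[0,0,0.11],"fingers":0}]' 30; python3 - <<'E'
from h import *
lat(1.3);lat(1.2);lat(1.05)
crop(optics.grab_frame('scene'),180,100,360,260,4,'pics/s19.png')
E
```

```text
clock: 13.53
eef_pos: [469.2, 62.0, 74.2]
tcp_rot: [-3.136, 0.003, 0.953]
contact_force: [-1.5, -0.3, -0.9]
opening: -0.001
a 1.3 [-108.2   54.4   99. ]
t 13.53 tip jig [-113.2   67.6   97.7] rpy [-3.136e+00  3.000e-03  9.530e-01] Fjig [-0.7 -1.4 -0.9] | dp [-14.    1.3  -1.3] w [-0.005  0.003  0.01 ]
a 1.2 [-108.4   48.9   99. ]
t 13.53 tip jig [-113.2   67.6   97.7] rpy [-3.136e+00  3.000e-03  9.530e-01] Fjig [-0.7 -1.4 -0.9] | dp [-19.3  -0.4  -1.3] w [-0.005  0.002 -0.09 ]
a 1.05 [-107.6   40.6   99. ]
t 13.53 tip jig [-113.2   67.6   97.7] rpy [-3.136e+00  3.000e-03  9.530e-01] Fjig [-0.7 -1.4 -0.9] | dp [-27.5  -2.   -1.2] w [-0.006  0.002 -0.24 ]
```

View pics/s19.png

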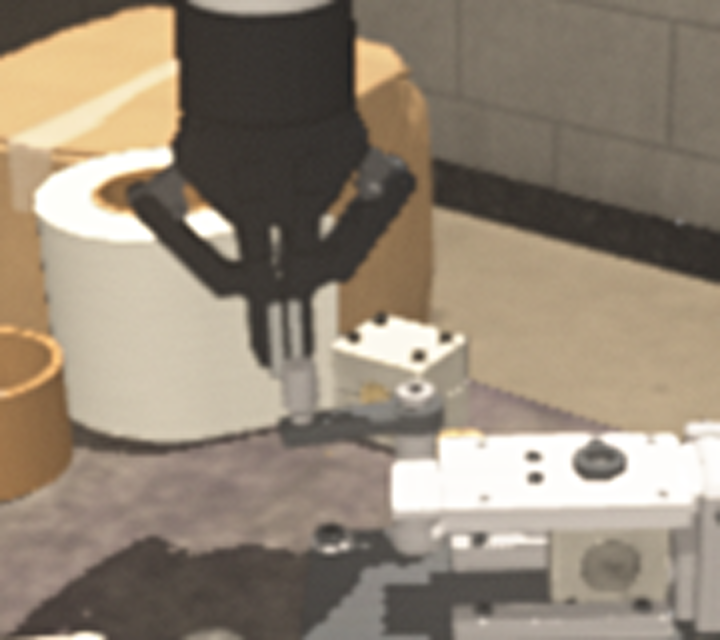

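```bash
python3 -m creep '[{"dp":[-7,0,-1],"angular":[0,0,0],"fingers":0},{"dp":[-14,1,-1],"angular":[0,0,0],"fingers":0},{"dp":[-19,0,-1],"angular":[0,0,-0.09],"fingers":0},{"dp":[-24,-1,-1],"angular":[0,0,-0.18],"fingers":0},{"dp":[-27,-2,-1],"angular":[0,0,-0.24],"fingers":0}]' 30; python3 - <<'E'
from h import *
lat(.9);lat(.75);lat(.6);lat(.5)
crop(optics.grab_frame('scene'),180,100,360,260,4,'pics/s20.png')
E
```

```text
clock: 14.0
eef_pos: [453.5, 40.6, 77.8]
tcp_rot: [-3.14, -0.001, 1.197]
contact_force: [1.4, -0.0, -0.1]
opening: -0.004
a 0.9 [-105.5   32.6   99. ]
t 14.0 tip jig [-106.3   41.9  101.3] rpy [-3.140e+00 -1.000e-03  1.197e+00] Fjig [ 0.9  1.1 -0.1] | dp [-8.5 -4.   2.3] w [-0.001 -0.001 -0.146]
a 0.75 [-102.3   24.9   99. ]
t 14.0 tip jig [-106.3   41.9  101.3] rpy [-3.140e+00 -1.000e-03  1.197e+00] Fjig [ 0.9  1.1 -0.1] | dp [-16.7  -5.1   2.3] w [-0.001 -0.001 -0.296]
a 0.6 [-98.   17.8  99. ]
t 14.0 tip jig [-106.3   41.9  101.3] rpy [-3.140e+00 -1.000e-03  1.197e+00] Fjig [ 0.9  1.1 -0.1] | dp [-25.   -4.9   2.3] w [-0.001 -0.001 -0.446]
a 0.5 [-94.6  13.5  99. ]
t 14.0 tip jig [-106.3   41.9  101.3] rpy [-3.140e+00 -1.000e-03  1.197e+00] Fjig [ 0.9  1.1 -0.1] | dp [-30.5  -4.1   2.3] w [-0.001 -0.001 -0.546]
```

View pics/s20.png

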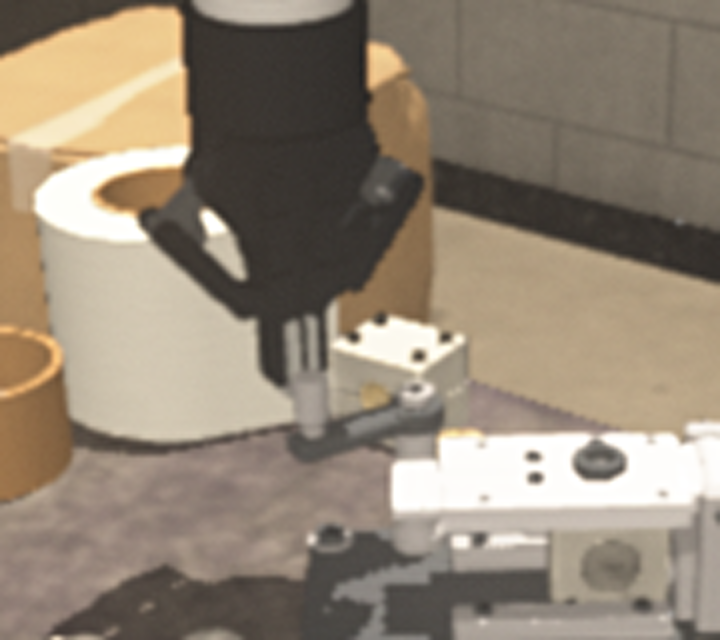

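The latch is swinging; its pin is now at crop (310,405). I'll continue the sweep.

```bash
python3 -m creep '[{"dp":[-7,-3,2],"angular":[0,0,-0.11],"fingers":0},{"dp":[-14,-5,2],"angular":[0,0,-0.22],"fingers":0},{"dp":[-20,-5,2],"angular":[0,0,-0.34],"fingers":0},{"dp":[-25,-5,2],"angular":[0,0,-0.44],"fingers":0},{"dp":[-30,-4,2],"angular":[0,0,-0.54],"fingers":0}]' 30; python3 - <<'E'
from h import *
lat(.4);lat(.3);lat(.2);lat(.1);lat(0)
crop(optics.grab_frame('scene'),180,100,360,260,4,'pics/s21.png')
E
```

```text
clock: 14.47
eef_pos: [438.6, 14.5, 75.7]
tcp_rot: [-3.14, -0.002, 1.736]
contact_force: [-1.0, 1.6, 0.5]
opening: -0.0
a 0.4 [-90.7   9.5  99. ]
t 14.47 tip jig [-95.1  14.   99.2] rpy [-3.140e+00 -2.000e-03  1.736e+00] Fjig [-1.8  0.2  0.5] | dp [-6.  -1.8  0.2] w [-0.001 -0.002 -0.107]
a 0.3 [-86.5   5.9  99. ]
t 14.47 tip jig [-95.1  14.   99.2] rpy [-3.140e+00 -2.000e-03  1.736e+00] Fjig [-1.8  0.2  0.5] | dp [-11.5  -2.9   0.2] w [-0.001 -0.002 -0.207]
a 0.2 [-82.    2.8  99. ]
t 14.47 tip jig [-95.1  14.   99.2] rpy [-3.140e+00 -2.000e-03  1.736e+00] Fjig [-1.8  0.2  0.5] | dp [-17.   -3.4   0.1] w [-0.001 -0.002 -0.307]
a 0.1 [-77.1   0.2  99. ]
t 14.47 tip jig [-95.1  14.   99.2] rpy [-3.140e+00 -2.000e-03  1.736e+00] Fjig [-1.8  0.2  0.5] | dp [-22.5  -3.3   0.1] w [-0.001 -0.002 -0.407]
a 0 [-72.  -2.  99.]
t 14.47 tip jig [-95.1  14.   99.2] rpy [-3.140e+00 -2.000e-03  1.736e+00] Fjig [-1.8  0.2  0.5] | dp [-28.   -2.7   0.1] w [-0.001 -0.002 -0.507]
```

View pics/s21.png

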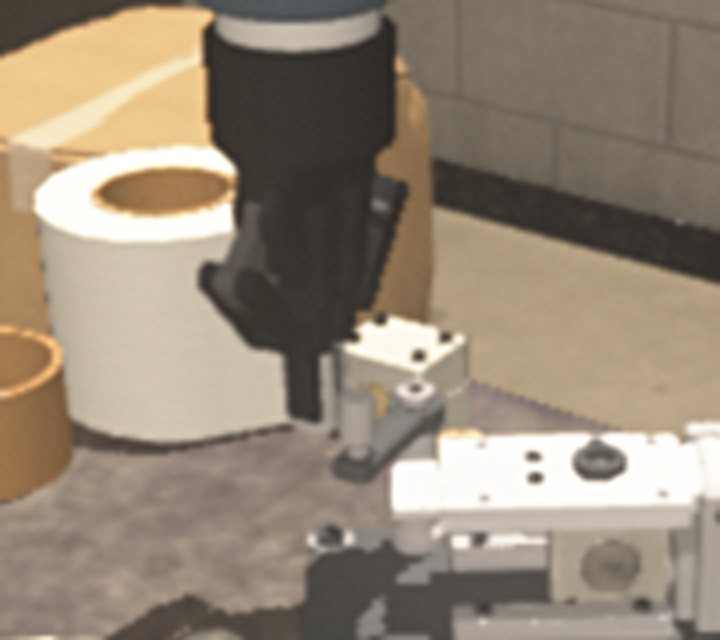

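```bash
python3 -m creep '[{"dp":[-6,-2,0],"angular":[0,0,-0.11],"fingers":0},{"dp":[-11,-3,0],"angular":[0,0,-0.21],"fingers":0},{"dp":[-17,-3,0],"angular":[0,0,-0.31],"fingers":0},{"dp":[-22,-3,0],"angular":[0,0,-0.41],"fingers":0},{"dp":[-27,-3,0],"angular":[0,0,-0.5],"fingers":0}]' 30; python3 - <<'E'
from h import *
lat(0)
crop(optics.grab_frame('scene'),180,100,360,260,4,'pics/s22.png')
E
```

```text
clock: 14.93
eef_pos: [440.2, -12.5, 75.5]
tcp_rot: [-3.141, -0.002, 2.234]
contact_force: [0.4, 1.4, 0.1]
opening: -0.002
a 0 [-72.  -2.  99.]
t 14.93 tip jig [-73.   -1.5  99. ] rpy [-3.141e+00 -2.000e-03  2.234e+00] Fjig [-0.8  1.2  0.1] | dp [-1.  -0.4  0. ] w [-0.001 -0.002 -0.009]
```

View pics/s22.png

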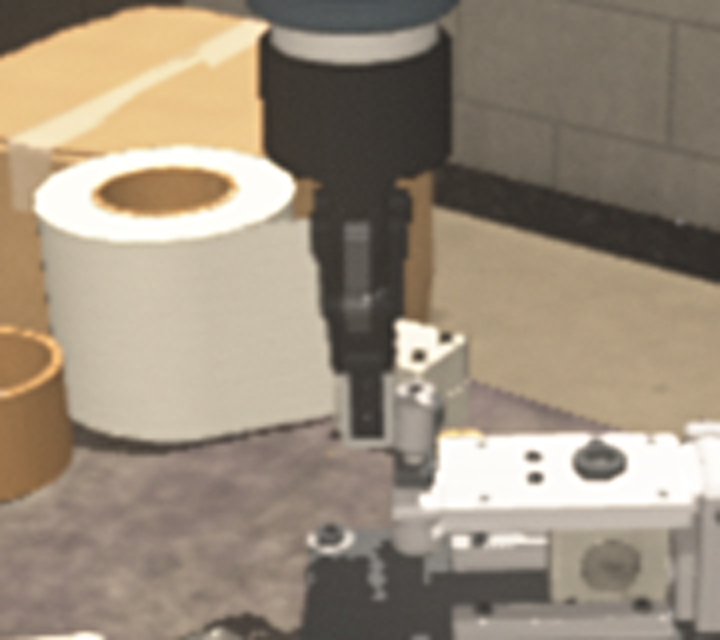

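The pin at crop (415,425) is nearly across. I'll push in small steps until the stop reacts.

```bash
python3 -m creep '[{"dp":[-1,0,0],"angular":[0,0,0],"fingers":0},{"dp":[-2,0,0],"angular":[0,0,0],"fingers":0},{"dp":[-3,0,0],"angular":[0,0,0],"fingers":0},{"dp":[-3,0,0],"angular":[0,0,0],"fingers":0}]' 30; python3 -c "
from h import *
lat(0)"
python3 -m creep '[{"dp":[-1,0,0],"angular":[0,0,0],"fingers":0},{"dp":[-1,0,0],"angular":[0,0,0],"fingers":0}]' 30; python3 -c "
from h import *
lat(0)"
```

```text
clock: 15.32
eef_pos: [440.5, -13.2, 75.2]
tcp_rot: [-3.14, -0.006, 2.225]
contact_force: [-5.4, 11.2, 7.8]
opening: 0.003
a 0 [-72.  -2.  99.]
t 15.32 tip jig [-72.2  -1.7  98.7] rpy [-3.14  -0.006  2.225] Fjig [-12.1   2.8   7.8] | dp [-0.4 -0.3 -0.3] w [-0.002 -0.006 -0.018]
clock: 15.48
eef_pos: [440.5, -13.4, 75.1]
tcp_rot: [-3.139, -0.007, 2.225]
contact_force: [-7.2, 15.2, 10.4]
opening: 0.004
a 0 [-72.  -2.  99.]
t 15.48 tip jig [-72.   -1.8  98.6] rpy [-3.139 -0.007  2.225] Fjig [-16.4   3.8  10.4] | dp [-0.2 -0.1 -0.4] w [-0.002 -0.007 -0.018]
```

The reaction rose to 16 N at x -72.0, which is exactly the predicted shut position. I'll back away and check in both views.

```bash
python3 -m creep '[{"dp":[8,0,0],"angular":[0,0,0],"fingers":0},{"dp":[20,0,0],"angular":[0,0,0],"fingers":0},{"dp":[40,0,-30],"angular":[0,0,0],"fingers":0},{"dp":[60,0,-60],"angular":[0,0,0],"fingers":0},{"dp":[60,0,-100],"angular":[0,0,0],"fingers":0}]' 30
python3 -m creep '[{"dp":[0,30,-20],"angular":[0,0,0],"fingers":0},{"dp":[10,65,-20],"angular":[0,0,0],"fingers":0},{"dp":[30,100,-20],"angular":[0,0,0],"fingers":0},{"dp":[50,130,-20],"angular":[0,0,0],"fingers":0},{"dp":[70,160,-20],"angular":[0,0,0],"fingers":0}]' 30
python3 - <<'E'
from h import *
print(r.sense()['eef_pos'])
a=optics.grab_frame('top');b=optics.grab_frame('scene');cv2.imwrite('pics/t9.png',a);cv2.imwrite('pics/s9f.png',b)
crop(a,250,140,420,290,4.5,'pics/t10.png');crop(b,215,130,425,310,3.5,'pics/s23.png')
f=lambda p:((proj('top',J(p))-[250,140])*4.5).round()
print(f((-53,-2,117)),f((-53,50,97)),f((-63,-20,76)),f((-63,20,76)))
E
```

```text
clock: 15.9
eef_pos: [401.4, 33.4, 174.2]
tcp_rot: [-3.135, -0.006, 2.23]
contact_force: [0.8, -0.8, 0.0]
opening: 0.0
clock: 16.32
eef_pos: [489.3, 187.4, 195.4]
tcp_rot: [-3.141, -0.002, 2.229]
contact_force: [-0.0, -0.2, -0.1]
opening: -0.003
[489.27101785 187.38112606 195.43794672]
[236. 447.] [149. 338.] [249. 502.] [182. 420.]
```

View pics/t9.png

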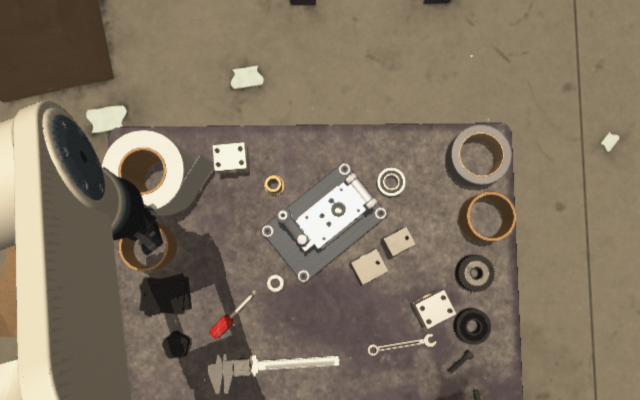

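View pics/s23.png

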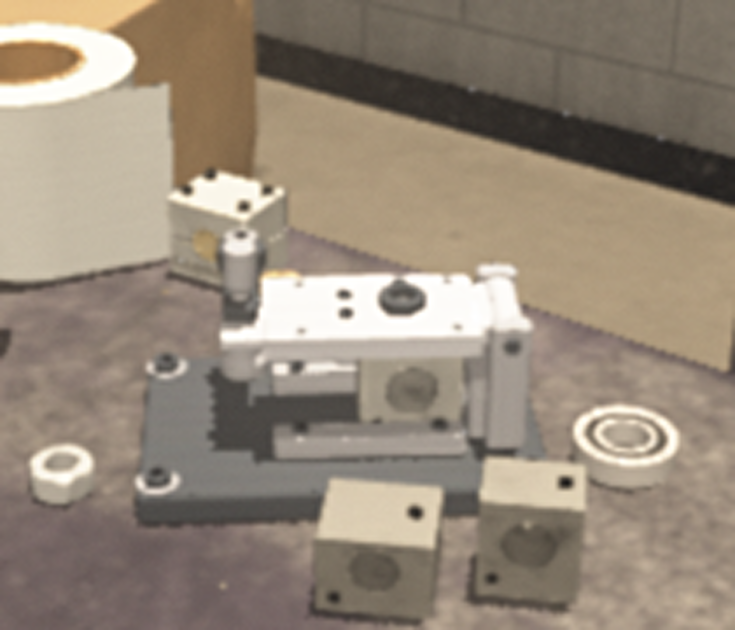

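View pics/t10.png

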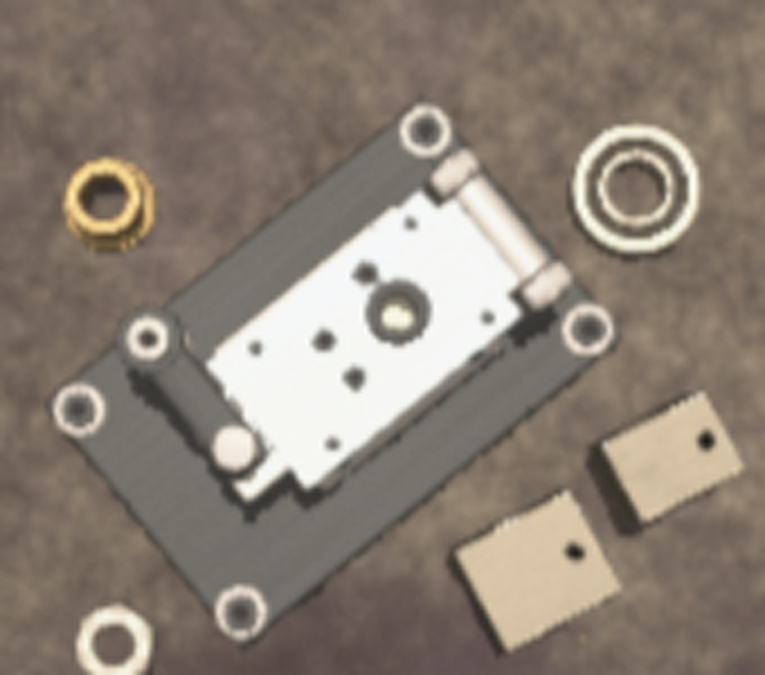

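```bash
python3 - <<'E'
from h import *
a=cv2.imread('pics/top0.png').astype(int);b=cv2.imread('pics/t9.png').astype(int)
d=np.abs(a-b).max(2)
for n,(x,y) in dict(b2=(369,266),b4=(399,242),bush=(273,184),nut=(275,283),bearing=(398,181),clamp1=(229,157),clamp2=(434,308)).items():
    print(n,(d[y-15:y+15,x-15:x+15]>50).mean().round(3))
t=lambda x,y:(250+x/4.5,140+y/4.5)
E
```

```text
b2 0.0
b4 0.0
bush 0.0
nut 0.0
bearing 0.036
clamp1 0.0
clamp2 0.0
```

The pin is at (235,447) against (236,447) predicted for shut. The leaf is level, and the bystanders match the first picture. I'll hand in.

```bash
python3 -c "
from rig import r
print(r.sign_off())"
```

```text
the job is handed in; nothing more can be done
None
```

The jig is ready for drilling and handed in at about 16.4 s of the 58 s allowed. The closed fingers only pushed, in the order asked; nothing was gripped or lifted.

- **Block:** it slid to the end stop. The finger stopped moving and the reaction rose to 20 N. In the scene camera the block's edges are within about 1 mm of where a home block should be.
- **Leaf:** it was swung over and pressed onto its hard stop, with the fingertip stopping at z 80.5 mm (the shut top is given as 81). In the last pictures it lies level.
- **Latch:** it was swung to its stop, where the reaction rose to 16 N. The pin shows at crop pixel (235,447) against (236,447) predicted for shut.
- **Other items:** a comparison of the first and last top-view pictures showed no change at the bystanders. Only the bearing's patch differed, by 3.6%, probably because the raised leaf no longer covers part of it.

**Disagreement found:** the reported TCP lies about 23.5 mm beyond the real fingertips. My first push passed over the block without touching it. I confirmed the error with a touch on the bare base plate, which reached 59 N through the fingertips, and allowed for it in every later move. The jig's plate also sits about 4 mm off its stated origin along x, which I corrected from the rails and the latch pivot.

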